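# Reload a cooled reagent bay under its bifold cover

## Task

Reload the cooled reagent bay: fold its bifold cover all the way back to the left so that the two panels lie flat against each other, move every spent, capless cassette from the bay into the steel discard tray, upright and side by side, and load every full cassette from the bench. Stand the full cassettes long side along the back wall, one in front of the other without gaps, and push them square and flush into the bay's back right-hand corner (right ends against the right wall, the rearmost against the back wall); then slide the cover fully closed again. Leave the other things on the bench where they are.

Things in the scene. Friction and masses are not known exactly. Their poses are not given: they have to be found in the camera images.
- bay: cooled reagent bay, fixed: an open tub with a bifold cover. Origin on the bench under the centre of the tub's inside; x to the back (away from the robot), y to the left, z up. Inside: x -92.5 to +92.5 mm, y -145 (right) to +145 (left); floor 12 mm above the bench; walls 12 mm thick, top at 84 mm. A cooling unit, 60 mm wide, 80 mm high, adjoins the left end
- corner (a point): the bay's back right-hand inside corner, at floor level: x +92.5, y -145, z +12 mm in the bay's frame, with the same axes. The back and right walls meeting here are the fence
- cover_fold (a joint): fold of the bifold cover, rad: 0 = closed stop, 1.345 = folded stop (panels upright, flat together). It drives both panels and the leading strip together. The strip's travel to the left from closed is 220 mm x (cos 0.2 - cos(0.2 + joint)), 210 mm in all. Stiff hinges: it stays where left. Moving the strip takes up to about 10 N near closed, 1 to 3 N further on
- cover_hinge (a point): middle of the cover's fixed hinge line on the tub's left end (bay y +145 mm, height 84). Two grey-framed clear panels (each 110 mm along y, 201 along x) and a flat grey leading strip (77 mm along y) cover the tub, hinged in a row from here. Guided level along the tub, the strip pushed left makes the panels rise as a ridge and fold together, upright at the left end, 194 mm high
- tab_top (a point): top centre of the grip tab on the leading strip: 14 mm (bay x) x 30 mm (bay y), 38 mm tall, from the strip's top at 91 mm above the bench to 129 mm. It slides along the bay's y at bay x 0: y -133 mm closed, +77 folded; the strip's right edge is 15 mm right of it. When folded the panels stand 55 mm left of the tab: pinch it with the fingers closing along the bay's x
- tray: steel discard tray, fixed, 140 (its x) x 200 (its y) x 35 mm high outside, walls and floor 4 mm. Origin: centre of the underside
- spent1: spent (empty, 0.08 kg) reagent cassette: same body and grip fin as the full ones, but with two open necks 4 mm high instead of caps. It starts upright on the bay's floor, its long side roughly along the bay's y. Origin: centre of the underside. One or both of spent1 and spent2 are present (None if absent)
- spent2: spent (empty, 0.08 kg) reagent cassette: same body and grip fin as the full ones, but with two open necks 4 mm high instead of caps. It starts upright on the bay's floor, its long side roughly along the bay's y. Origin: centre of the underside. One or both of spent1 and spent2 are present (None if absent)
- cassette1: full white reagent cassette, about 0.2 kg, 120 (its x) x 50 (y) x 40 mm; on top two grey caps (28 mm across, to 50 mm height, at x +-42) and in the middle an upright grip fin 44 (x) x 14 (y) mm, 40 to 62 mm high, to be pinched across its 14 mm. Both ends alike. Origin: centre of the underside. Starts upright on the bench; two or three of cassette1-3 are present (None if absent)
- cassette2: full white reagent cassette, about 0.2 kg, 120 (its x) x 50 (y) x 40 mm; on top two grey caps (28 mm across, to 50 mm height, at x +-42) and in the middle an upright grip fin 44 (x) x 14 (y) mm, 40 to 62 mm high, to be pinched across its 14 mm. Both ends alike. Origin: centre of the underside. Starts upright on the bench; two or three of cassette1-3 are present (None if absent)
- cassette3: full white reagent cassette, about 0.2 kg, 120 (its x) x 50 (y) x 40 mm; on top two grey caps (28 mm across, to 50 mm height, at x +-42) and in the middle an upright grip fin 44 (x) x 14 (y) mm, 40 to 62 mm high, to be pinched across its 14 mm. Both ends alike. Origin: centre of the underside. Starts upright on the bench; two or three of cassette1-3 are present (None if absent)
- dropper: bystander, to be left alone: small white dropper bottle, 36 mm across, 75 mm tall. Origin: centre of the underside
- jar: bystander, to be left alone: specimen jar, 42 mm across, 55 mm tall. Origin: centre of the underside
- cup: bystander, to be left alone: capped yellow specimen cup, 56 mm across, 65 mm tall. Origin: centre of the underside
- spray: bystander, to be left alone: white bottle, 48 mm across, 140 mm tall. Origin: centre of the underside
- strips: bystander, to be left alone: test-strip jar, 44 mm across, 100 mm tall. Origin: centre of the underside
There are look-alikes about, which are no part of the job. Of the things shaped like the tray, the steel one is meant. Leave any blue look-alike of the cassette2 alone.

How it is judged:
By the outcome, as a careful person would: the job done as asked, in the order asked, and still so for the second after the job is handed in, with the robot touching nothing.
Of spent1, spent2 only 1 to 2 are there at a start; the rules pass over those that are not, and their reading is None.
Of cassette1, cassette2, cassette3 only 2 to 3 are there at a start; the rules pass over those that are not, and their reading is None.
At some moment in a run one of cassette1, cassette2, cassette3, spent1, spent2 may be knocked a few centimetres aside while the robot is not near it.
Once in a run the grip may slacken for a moment while it holds something.
It also fails if it takes over 210 s, if anything falls off the work surface, if the arm or the gripper's body presses on something with over 40 N, if the wrist force passes 120 N, or if a joint passes its speed limit or range.

## Robot

A 7-joint arm with a two-finger parallel gripper is mounted at the origin on the work surface. World frame = base frame: x ahead of the robot, y to its left, z up, the work surface at z = 0. Lengths are in m, angles in degrees, forces in N, time in s.
With the tool pointing down it reaches from about 0.425 to 0.875 m from the base axis. Payload 4.7 kg.
Tool frame: the origin (TCP) lies midway between the tips of the shut fingers; the grasp point (between the pads) lies 19 mm behind it; z points along the fingers, y is the line along which they close (so a half turn about z gives the same grasp; the last joint's range is limited). The gripper opens to 87 mm and grips with 3 to 60 N. Pads are 19 mm wide; open, the fingers measure 117 mm over their backs; the gripper's body (75 mm by 190 mm) begins 51 mm behind the grasp point.
Start: joints at [73.115, 18.392, -4.016, 83.108, 1.295, 78.541, -3.26], TCP at [0.198, -0.619, 0.223] pointing down, gripper open.
Joint ranges: [-163.93, 163.93], [-17.29, 119.83], [-79.2, 71.16], [3.27, 140.29], [-89.18, 269.18], [5.43, 117.66], [-154.24, 154.24]. Speed limits (degrees/s): [147.25, 147.25, 180, 180, 180, 180, 180].

## Interface

Orientations are given as [roll, pitch, yaw] about the fixed x, y, z axes, in that order (R = Rz(yaw) Ry(pitch) Rx(roll)).
In Python, from cell import env gives the robot as it stands. The module is installed in compiled form; this text tells all that it offers.
- The arm moves only by the tool step_arm, never from a script. Its argument "rows" is a list of rows, each an object with "angular": the turn, a rotation vector about the tool's x, y, z in units of pi rad (1.0 is pi rad), a list of three; "slide": the shift along the tool's x, y, z in units of 500 mm (1.0 is 500 mm), a list of three; "jaw": the opening, from 0 (shut) to 1 (fully open). A call has 1 to 10 rows; each row shifts and turns the commanded pose from where the row before left it, along the tool's axes as they then stand; what a row does not reach is not made up. A row lasts 1/8 s, in which the tool goes at most 62.5 mm and 10.7 degrees, less where a joint would pass 70% of its speed; a pose out of reach is approached as far as the arm can. A call with a number of a shift or a turn outside -1 to 1 is refused whole. A call with a gripper value outside its range is refused whole. The fingers move at their own pace and stop on an object; "newtons" is the grip in N (left out, the last holds). Time passes only in rows, so rows that do not move let the fingers close. It gives the time, the measured TCP pose, the force, the opening and the grip force at its end, in the units of the state.
- env.get_obs(): the state, without advancing time (a new reading comes with each control period).
- env.read_camera(name): name is "scene" or "top"; returns the picture (400x640x3 uint8, red, green, blue); there is no depth.
- env.camera_info(name): a dict with "fx", "fy", "cx", "cy" (pixels), "R" (3x3) and "t" (3): a world point X has camera coordinates R X + t. Camera axes: x right, y down, z forward; pixel columns grow to the right and rows downward; lengths in m; the calibration is good to about 2 mm. A picture is of the moment at which its call begins. camera_info takes no time and is no camera call.
- env.sign_off(): hands the job in; it is judged then, once.
The state is a dict: "time_s": time; "qpos": joint angles; "joint_velocities": joint speeds; "effort": joint torques, N m; "tool_pos": TCP position; "tool_rot": TCP orientation; "force": force on the tool from outside, world axes, zero at the start; "wrist_torque": the same for the moment, N m; "grip_width": finger opening in m; "grasp_force": force on a finger pad.
Only numpy, scipy, OpenCV 4.12 (cv2) and the standard library are available. Lean on these libraries where they do the work, as an engineer would, in place of code of your own. Each camera call takes 0.05 s, during which the arm holds its last target. There are 200 camera calls.

## Working session

There is one attempt and no reset: what is moved stays moved. The work goes in short steps, Python scripts to look and compute and a tool call to move; the robot and the scene stay as the last step left them, time stands still between calls to the robot, and variables do not carry over. Pictures are saved under pics/ and viewed, at most 14 in all, crops included, and the job is handed in when it is done.

Besides the shell and the picture viewer there is one more tool, called after "Emit:" by a JSON object that holds its "fn" and its "kwargs", one argument or row to a line. step_arm: Moves the arm, as the interface text tells. Shifts and turns lie within -1 to 1; 1 stands for 500 mm of shift or pi rad of turn. Its arguments: {"type":"object","properties":{"rows":{"type":"array"},"newtons":{"type":"number"}},"required":["rows"]}

```bash
mkdir -p pics; ls; cat > h.py <<'E'
import numpy as np, cv2
from cell import env
from scipy.spatial.transform import Rotation as Ro
def pic(n,f):
    im=env.read_camera(n); cv2.imwrite('pics/'+f,im[:,:,::-1]); return im
def ray(n,u,v,z):
    c=env.camera_info(n); R=np.array(c['R']);t=np.array(c['t'])
    o=-R.T@t; d=R.T@np.array([(u-c['cx'])/c['fx'],(v-c['cy'])/c['fy'],1]); return o+d*(z-o[2])/d[2]
def proj(n,X):
    c=env.camera_info(n); p=np.array(c['R'])@np.array(X)+np.array(c['t']); return np.array([c['fx']*p[0]/p[2]+c['cx'],c['fy']*p[1]/p[2]+c['cy']])
def tri(a,b,na='scene',nb='top'):
    A=[];B=[]
    for n,(u,v) in((na,a),(nb,b)):
        c=env.camera_info(n);R=np.array(c['R']);t=np.array(c['t'])
        o=-R.T@t;d=R.T@np.array([(u-c['cx'])/c['fx'],(v-c['cy'])/c['fy'],1]);d/=np.linalg.norm(d)
        P=np.eye(3)-np.outer(d,d);A.append(P);B.append(P@o)
    return np.linalg.solve(sum(A),sum(B))
E
python3 - <<'E'
from h import *
for n in('scene','top'):
    pic(n,n+'0.png'); c=env.camera_info(n); R=np.array(c['R']); print(n,{k:np.round(v,3).tolist() for k,v in c.items()}, (-R.T@np.array(c['t'])).round(3))
print({k:np.round(v,3).tolist() for k,v in env.get_obs().items()})
E
```

```text
pics
scene {'fx': 400.894, 'fy': 400.894, 'cx': 322.007, 'cy': 200.441, 'R': [[-0.84, 0.543, 0.003], [0.365, 0.57, -0.736], [-0.402, -0.617, -0.677]], 't': [0.382, -0.081, 1.49]} [0.949 0.758 0.948]
top {'fx': 519.566, 'fy': 519.566, 'cx': 319.968, 'cy': 203.358, 'R': [[0.021, -1.0, 0.011], [-0.997, -0.022, -0.077], [0.077, -0.009, -0.997]], 't': [-0.034, 0.471, 1.97]} [ 0.318 -0.005  2.001]
{'time_s': 0.1, 'qpos': [73.116, 18.436, -4.016, 83.167, 1.296, 78.54, -3.261], 'joint_velocities': [-0.073, -0.104, -0.027, -0.138, -0.022, -0.086, 0.013], 'effort': [-0.0, -49.257, -0.406, -31.34, -0.064, 0.04, 0.0], 'tool_pos': [0.197, -0.619, 0.222], 'tool_rot': [-179.903, 0.007, 17.694], 'force': [0.07, -1.032, -0.255], 'wrist_torque': [0.001, -0.008, -0.0], 'grasp_force': 0.0, 'grip_width': 0.087}
```

View pics/top0.png

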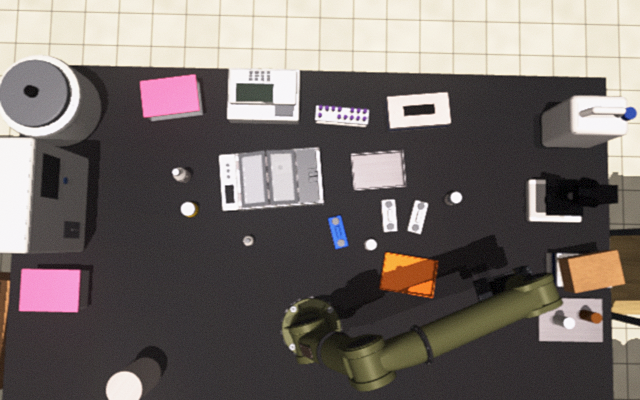

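View pics/scene0.png

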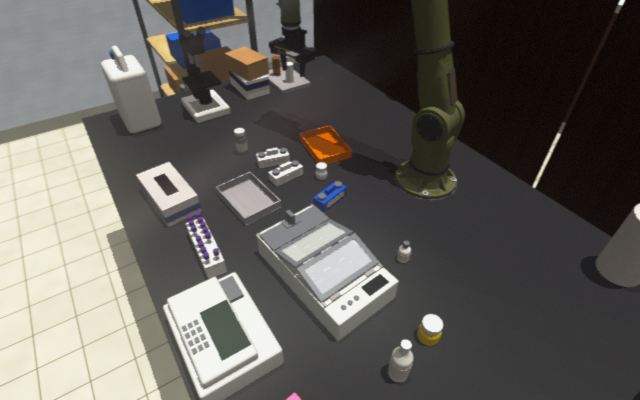

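The top picture shows the bay around (271,179), the steel tray at (378,170), two white cassettes at (389,216) and (418,217), and the blue look-alike at (338,232). The scene view confirms only two white cassettes, at (272,157) and (285,172). Next I'll zoom in on the bay and the cassettes.

```bash
python3 - <<'E'
from h import *
t=cv2.imread('pics/top0.png');s=cv2.imread('pics/scene0.png')
a=cv2.resize(t[135:255,210:440],None,fx=3.4,fy=3.4,interpolation=cv2.INTER_CUBIC)[:,:790]
cv2.imwrite('pics/z1.png',a)
b=cv2.resize(s[140:340,200:400],None,fx=3,fy=3,interpolation=cv2.INTER_CUBIC)
cv2.imwrite('pics/z2.png',b)
E
```

```text
(no output)
```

View pics/z1.png

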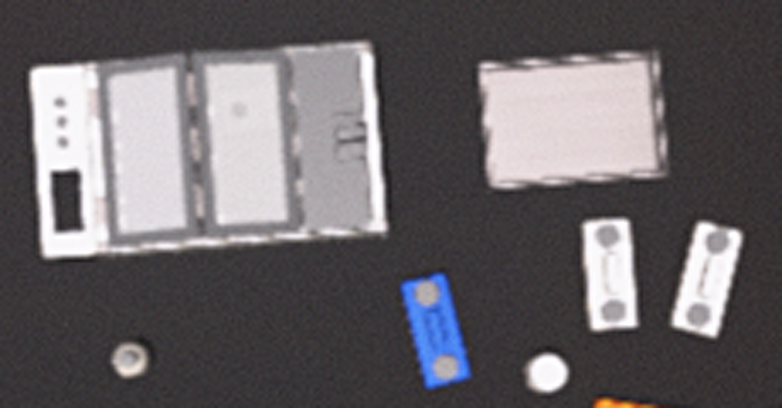

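View pics/z2.png

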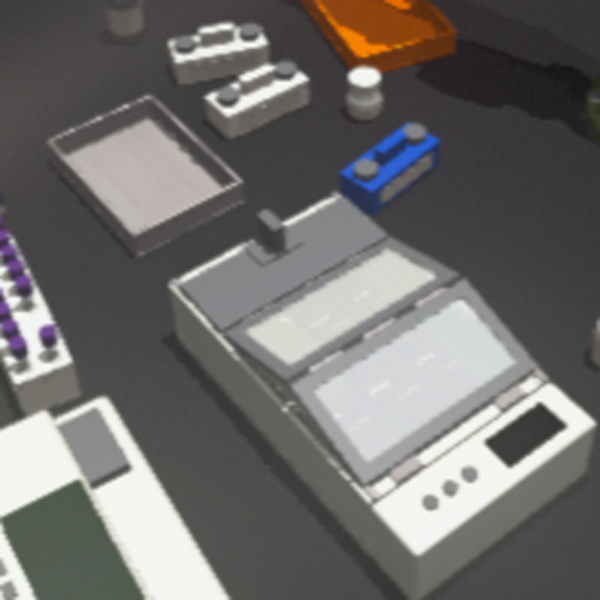

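Cover closed, tab near crop (350,135) in the top view and (268,215) in the scene crop; the two cassettes and the steel tray are clear. Now the measurements.

```bash
python3 - <<'E'
from h import *
r=np.round
z1=lambda x,y:(210+x/3.4,135+y/3.4); z2=lambda x,y:(200+x/3,140+y/3)
C=[ray('top',*z1(x,y),z) for x,y,z in((372,43,.084),(386,232,.084),(43,258,.08),(30,68,.08))]
for c in C: print('bay corner',r(c,4))
def ang(a,b): d=b-a; return np.degrees(np.arctan2(d[1],d[0])),np.linalg.norm(d[:2])
print('x axis',ang(C[1],C[0]),ang(C[2],C[3]),'y axis',ang(C[0],C[3]),ang(C[1],C[2]))
T=[ray('top',*z1(x,y),.035) for x,y in((478,62),(658,50),(667,176),(490,189))]
for c in T: print('tray',r(c,4))
print(r(np.mean(T,0),4),ang(T[3],T[0]),ang(T[2],T[1]),ang(T[1],T[0]),ang(T[2],T[3]))
for nm,a,b,sa,sb in(('L',(609,236),(614,311),(228,95),(285,69)),('R',(717,241),(698,315),(185,44),(248,31))):
    P=tri(z2(*sa),z1(*b)) , tri(z2(*sa),z1(*a)), tri(z2(*sb),z1(*a)),tri(z2(*sb),z1(*b))
    print(nm,[r(p,3) for p in P])
    A=ray('top',*z1(*a),.05);B=ray('top',*z1(*b),.05);print(' caps z50',r(A,4),r(B,4),r((A+B)/2,4),ang(B,A))
im=cv2.imread('pics/top0.png'); m=(im.min(2)>150).astype(np.uint8); 
n,l,s,c=cv2.connectedComponentsWithStats(m)
for i in range(1,n):
    if 60<s[i,4]<8000 and 200<c[i][0]<470 and 130<c[i][1]<260:
        rc=cv2.minAreaRect(np.argwhere(l==i)[:,::-1].astype(np.float32)); print(s[i],rc, r(ray('top',*rc[0],.04),4))
E
```

```text
bay corner [ 0.6745 -0.0165  0.084 ]
bay corner [ 0.4669 -0.0361  0.084 ]
bay corner [0.4307 0.3361 0.08  ]
bay corner [0.6389 0.3577 0.08  ]
x axis (np.float64(5.394404300788766), np.float64(0.20856351898145892)) (np.float64(5.918861770453178), np.float64(0.20934271282227745)) y axis (np.float64(95.42989581898787), np.float64(0.3758657968882751)) (np.float64(95.54812007835518), np.float64(0.37395087678276384))
tray [ 0.6647 -0.1365  0.035 ]
tray [ 0.683  -0.3392  0.035 ]
tray [ 0.5405 -0.3505  0.035 ]
tray [ 0.5215 -0.1523  0.035 ]
[ 0.6024 -0.2446  0.035 ] (np.float64(6.288585200649801), np.float64(0.14415062689958735)) (np.float64(4.541377349726168), np.float64(0.1430150618795653)) (np.float64(95.15800705437935), np.float64(0.20355838148698505)) (np.float64(95.47897646067705), np.float64(0.19917813671119447))
L [array([ 0.418, -0.315,  0.   ]), array([ 0.47 , -0.284,  0.045]), array([ 0.44 , -0.259,  0.093]), array([ 0.387, -0.291,  0.046])]
 caps z50 [ 0.4704 -0.284   0.05  ] [ 0.3874 -0.2904  0.05  ] [ 0.4289 -0.2872  0.05  ] (np.float64(4.423670378652337), np.float64(0.08326750
[... 681 characters left out ...]
17264556884766, 49.54594421386719), 85.60128784179688) [ 0.6017 -0.2367  0.04  ]
[ 241  154   24   50 1005] ((252.71897888183594, 178.7060089111328), (48.34902572631836, 21.053434371948242), 85.76361083984375) [0.5577 0.2337 0.04  ]
[450 192  12  11 104] ((455.5, 197.0), (10.0, 11.0), 90.0) [ 0.505  -0.5377  0.04  ]
[382 199  15  33 436] ((388.9670104980469, 215.03807067871094), (31.847431182861328, 13.750680923461914), 85.91438293457031) [ 0.4309 -0.2853  0.04  ]
[408 200  20  34 434] ((417.4706115722656, 216.61767578125), (13.824528694152832, 32.01470184326172), 14.03624439239502) [ 0.4272 -0.3934  0.04  ]
[365 239  12  11 101] ((370.5, 244.0), (10.0, 11.0), 90.0) [ 0.3202 -0.2168  0.04  ]
```

```bash
cat >> h.py <<'E'
O=np.array([.5557,.1304]);BY=5.5
def bay(x,y,z=None,yaw=None):
    c,s=np.cos(np.radians(BY)),np.sin(np.radians(BY)); p=O+[c*x-s*y,s*x+c*y]; return np.r_[p,z] if z is not None else p
def tobay(p):
    c,s=np.cos(np.radians(BY)),np.sin(np.radians(BY)); d=np.array(p)[:2]-O; return np.array([c*d[0]+s*d[1],-s*d[0]+c*d[1]])
def st():
    o=env.get_obs(); print('t',round(o['time_s'],2),'pos',np.round(o['tool_pos'],4),'rot',np.round(o['tool_rot'],2),'F',np.round(o['force'],1),'w',round(o['grip_width'],4),'g',round(o['grasp_force'],1),'bay',(tobay(o['tool_pos'])*1000).round(1)); return o
def mv(p,yaw=None,p0=None,yaw0=None):
    "turn first (in place), then slide in the new tool frame; prints totals in units"
    o=env.get_obs(); p0=np.array(o['tool_pos'] if p0 is None else p0); a0=o['tool_rot'][2] if yaw0 is None else yaw0
    a=a0 if yaw is None else yaw; dz=-(((a-a0)+180)%360-180)/180
    c,s=np.cos(np.radians(a)),np.sin(np.radians(a)); d=np.array(p)-p0
    print('turn z',round(dz,4),'min rows',int(np.ceil(abs(dz)*180/10.7)),'slide',np.round(np.array([c*d[0]+s*d[1],s*d[0]-c*d[1],-d[2]])/.5,4),'rows>=',int(np.ceil(np.linalg.norm(d)/.0625)))
E
python3 - <<'E'
from h import *
s=cv2.imread('pics/scene0.png');t=cv2.imread('pics/top0.png')
for n,f in(('top',t),('scene',s)):
    f=cv2.resize(f,None,fx=3,fy=3,interpolation=cv2.INTER_CUBIC)
    for X,col in [(bay(x,y,.129),(0,0,255)) for x in(-.007,.007) for y in(-.148,-.118)]+[(bay(x,y,.084),(0,255,0)) for x in(-.1045,.1045) for y in(-.157,.157)]+[(bay(x,.217,.08),(255,0,0)) for x in(-.1045,.1045)]:
        p=proj(n,X); cv2.circle(f,tuple(int(v) for v in (p+.5)*3),2,col,-1)
    if n=='top': A=f[420:650,640:1000]
    else: B=f[560:1000,740:1200]
B=cv2.copyMakeBorder(B,0,0,0,0,0);o=np.zeros((440,820,3),np.uint8);o[:230,:360]=A;o[:,360:]=B[:, :460]
cv2.imwrite('pics/c1.png',o[:,:800])
mv([.568,-.002,.2],95.5)
E
```

```text
turn z -0.4323 min rows 8 slide [1.1569 0.8562 0.0431] rows>= 12
```

View pics/c1.png

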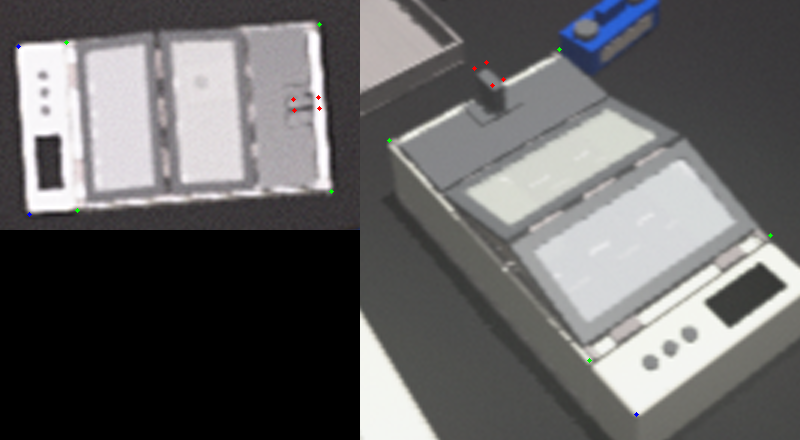

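Emit:
{"fn": "step_arm", "kwargs": {
  "rows": [
    {"angular": [0,0,0],"slide": [0,0,-0.08],"jaw": 0.6},
    {"angular": [0,0,0],"slide": [0,0,-0.08],"jaw": 0.6},
    {"angular": [0,0,-0.054],"slide": [0,0,0],"jaw": 0.6},
    {"angular": [0,0,-0.054],"slide": [0,0,0],"jaw": 0.6},
    {"angular": [0,0,-0.054],"slide": [0,0,0],"jaw": 0.6},
    {"angular": [0,0,-0.054],"slide": [0,0,0],"jaw": 0.6},
    {"angular": [0,0,-0.054],"slide": [0,0,0],"jaw": 0.6},
    {"angular": [0,0,-0.054],"slide": [0,0,0],"jaw": 0.6},
    {"angular": [0,0,-0.054],"slide": [0,0,0],"jaw": 0.6},
    {"angular": [0,0,-0.054],"slide": [0,0,0],"jaw": 0.6}
  ]
}}

```text
time_s: 1.35
tool_pos: [0.1974, -0.619, 0.3019]
tool_rot: [-180.0, -0.1, 95.8]
force: [0.7, 0.9, -0.0]
grip_width: 0.0523
grasp_force: 0.0
```

The reprojected tub corners and tab points land on the image features in both views. Moving over the tab.

Emit:
{"fn": "step_arm", "kwargs": {
  "rows": [
    {"angular": [0,0,0.0017],"slide": [0,0,0],"jaw": 0.5},
    {"angular": [0,0,0],"slide": [0.04,0.03,0],"jaw": 0.5},
    {"angular": [0,0,0],"slide": [0.085,0.063,0],"jaw": 0.5},
    {"angular": [0,0,0],"slide": [0.085,0.063,0],"jaw": 0.5},
    {"angular": [0,0,0],"slide": [0.085,0.063,0],"jaw": 0.5},
    {"angular": [0,0,0],"slide": [0.085,0.063,0],"jaw": 0.5},
    {"angular": [0,0,0],"slide": [0.085,0.063,0],"jaw": 0.5},
    {"angular": [0,0,0],"slide": [0.085,0.063,0],"jaw": 0.5},
    {"angular": [0,0,0],"slide": [0.085,0.063,0],"jaw": 0.5},
    {"angular": [0,0,0],"slide": [0.085,0.063,0],"jaw": 0.5}
  ]
}}

```text
time_s: 2.6
tool_pos: [0.4317, -0.2351, 0.3026]
tool_rot: [180.0, 0.0, 94.9]
force: [0.9, -0.5, 0.4]
grip_width: 0.0436
grasp_force: 0.0
```

Emit:
{"fn": "step_arm", "kwargs": {
  "rows": [
    {"angular": [0,0,0],"slide": [0.085,0.063,0],"jaw": 0.5},
    {"angular": [0,0,0],"slide": [0.085,0.063,0],"jaw": 0.5},
    {"angular": [0,0,0],"slide": [0.085,0.063,0],"jaw": 0.5},
    {"angular": [0,0,0],"slide": [0.085,0.063,0],"jaw": 0.5},
    {"angular": [0,0,0],"slide": [0.05,0.037,0],"jaw": 0.5},
    {"angular": [0,0,0],"slide": [0,0,0],"jaw": 0.5}
  ]
}}

```text
time_s: 3.35
tool_pos: [0.558, -0.0262, 0.3023]
tool_rot: [-180.0, -0.1, 95.3]
force: [0.1, -0.8, 0.6]
grip_width: 0.0435
grasp_force: 0.0
```

```bash
python3 - <<'E'
from h import *
st(); mv(bay(0,-.133,.1),95.5)
E
```

```text
t 3.35 pos [ 0.558  -0.0262  0.3023] rot [-1.800e+02 -1.100e-01  9.529e+01] F [ 0.1 -0.8  0.6] w 0.0435 g 0.0 bay [ -12.7 -156.1]
turn z -0.0012 min rows 1 slide [0.0461 0.0254 0.4045] rows>= 4
```

Emit:
{"fn": "step_arm", "kwargs": {
  "rows": [
    {"angular": [0,0,-0.0012],"slide": [0.046,0.025,0],"jaw": 0.5},
    {"angular": [0,0,0],"slide": [0,0,0.1],"jaw": 0.5},
    {"angular": [0,0,0],"slide": [0,0,0.1],"jaw": 0.5},
    {"angular": [0,0,0],"slide": [0,0,0.1],"jaw": 0.5},
    {"angular": [0,0,0],"slide": [0,0,0.06],"jaw": 0.5},
    {"angular": [0,0,0],"slide": [0,0,0.044],"jaw": 0.5},
    {"angular": [0,0,0],"slide": [0,0,0],"jaw": 0},
    {"angular": [0,0,0],"slide": [0,0,0],"jaw": 0},
    {"angular": [0,0,0],"slide": [0,0,0],"jaw": 0},
    {"angular": [0,0,0],"slide": [0,0,0],"jaw": 0}
  ],
  "newtons": 30
}}

```text
time_s: 4.6
tool_pos: [0.5715, -0.0057, 0.1021]
tool_rot: [179.5, 0.0, 95.3]
force: [8.1, 0.1, -5.6]
grip_width: 0.014
grasp_force: 30.0
```

```bash
python3 - <<'E'
from h import *
st()
E
```

```text
t 4.6 pos [ 0.5715 -0.0057  0.1021] rot [1.7951e+02 4.0000e-02 9.5340e+01] F [ 8.1  0.1 -5.6] w 0.014 g 30.0 bay [   2.7 -136.9]
```

Tab gripped at 14 mm width; its centre shows the bay x-origin about 2.5 mm further back. Pulling the cover open.

Emit:
{"fn": "step_arm", "kwargs": {
  "rows": [
    {"angular": [0,0,0],"slide": [0.01,0.003,0],"jaw": 0},
    {"angular": [0,0,0],"slide": [0.02,0,0],"jaw": 0},
    {"angular": [0,0,0],"slide": [0.03,0,0],"jaw": 0},
    {"angular": [0,0,0],"slide": [0.04,0,0],"jaw": 0},
    {"angular": [0,0,0],"slide": [0.04,0,0],"jaw": 0},
    {"angular": [0,0,0],"slide": [0.04,0,0],"jaw": 0},
    {"angular": [0,0,0],"slide": [0.04,0,0],"jaw": 0},
    {"angular": [0,0,0],"slide": [0.04,0,0],"jaw": 0},
    {"angular": [0,0,0],"slide": [0.04,0,0],"jaw": 0},
    {"angular": [0,0,0],"slide": [0.04,0,0],"jaw": 0}
  ],
  "newtons": 35
}}

```text
time_s: 5.85
tool_pos: [0.555, 0.1645, 0.1018]
tool_rot: [179.8, 0.0, 95.3]
force: [3.4, -0.6, 0.8]
grip_width: 0.0136
grasp_force: 35.0
```

```bash
sed -i 's/^O=np.array(\[.5557,.1304\])/O=np.array([.5582,.1306])/' h.py; python3 - <<'E'
from h import *
st()
E
```

```text
t 5.85 pos [0.555  0.1645 0.1018] rot [1.798e+02 3.000e-02 9.534e+01] F [ 3.4 -0.6  0.8] w 0.0136 g 35.0 bay [ 0.1 34. ]
```

Emit:
{"fn": "step_arm", "kwargs": {
  "rows": [
    {"angular": [0,0,0],"slide": [0.03,0,0],"jaw": 0},
    {"angular": [0,0,0],"slide": [0.03,0,0],"jaw": 0},
    {"angular": [0,0,0],"slide": [0.015,0,0],"jaw": 0},
    {"angular": [0,0,0],"slide": [0.01,0,0],"jaw": 0},
    {"angular": [0,0,0],"slide": [0.006,0,0],"jaw": 0},
    {"angular": [0,0,0],"slide": [0,0,0],"jaw": 0}
  ]
}}

```text
time_s: 6.6
tool_pos: [0.5517, 0.1989, 0.1016]
tool_rot: [-179.9, 0.9, 95.0]
force: [0.6, -19.2, 15.0]
grip_width: 0.0138
grasp_force: 35.0
```

```bash
python3 - <<'E'
from h import *
st()
s=pic('scene','s2.png');t=pic('top','t2.png')
o=np.zeros((560,800,3),np.uint8)
a=cv2.resize(t[140:220,210:335],None,fx=3,fy=3,interpolation=cv2.INTER_CUBIC);b=cv2.resize(s[140:320,230:370],None,fx=3,fy=3,interpolation=cv2.INTER_CUBIC)
o[:240,:375]=a;o[:540,380:800]=b;cv2.imwrite('pics/c2.png',o[:,:,::-1])
E
```

```text
t 6.6 pos [0.5517 0.1989 0.1016] rot [-179.95    0.88   94.99] F [  0.6 -19.2  15. ] w 0.0138 g 35.0 bay [ 0.  68.6]
```

View pics/c2.png

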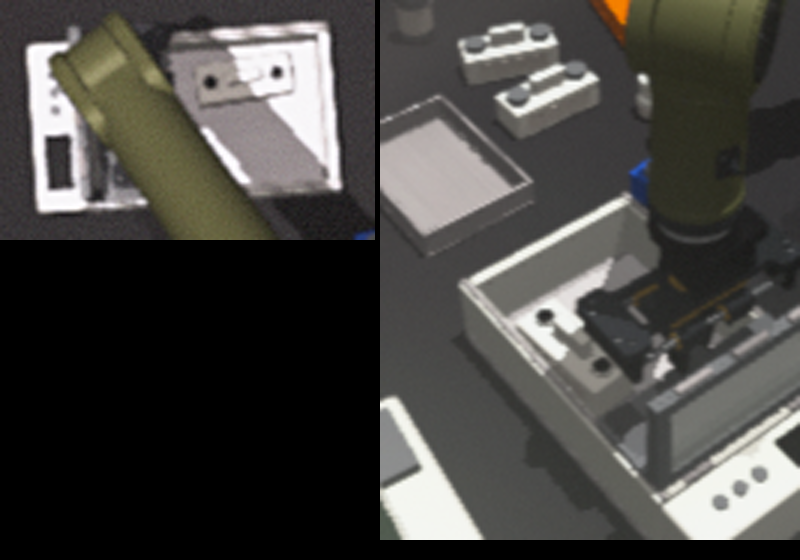

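Cover folded against a stop and the panels stand upright; one spent cassette is visible (necks at crop (211,82),(277,73)). I'll release and clear the view to check.

Emit:
{"fn": "step_arm", "kwargs": {
  "rows": [
    {"angular": [0,0,0],"slide": [0,0,0],"jaw": 0.5},
    {"angular": [0,0,0],"slide": [0,0,0],"jaw": 0.5},
    {"angular": [0,0,0],"slide": [0,0,-0.08],"jaw": 0.5},
    {"angular": [0,0,0],"slide": [0,0,-0.1],"jaw": 0.5},
    {"angular": [0,0,0],"slide": [-0.05,0,-0.1],"jaw": 0.5},
    {"angular": [0,0,0],"slide": [-0.11,0,-0.05],"jaw": 0.5},
    {"angular": [0,0,0],"slide": [-0.12,0,0],"jaw": 0.5},
    {"angular": [0,0,0],"slide": [-0.12,0,0],"jaw": 0.5},
    {"angular": [0,0,0],"slide": [-0.12,0,0],"jaw": 0.5},
    {"angular": [0,0,0],"slide": [-0.12,0,0],"jaw": 0.5}
  ]
}}

```text
time_s: 7.95
tool_pos: [0.5788, -0.1097, 0.2649]
tool_rot: [-179.9, -0.1, 95.5]
force: [1.5, 0.8, -1.1]
grip_width: 0.0435
grasp_force: 0.0
```

Emit:
{"fn": "step_arm", "kwargs": {
  "rows": [
    {"angular": [0,0,0],"slide": [-0.12,0,0],"jaw": 0.5},
    {"angular": [0,0,0],"slide": [-0.12,0,0],"jaw": 0.5},
    {"angular": [0,0,0],"slide": [-0.12,0,0],"jaw": 0.5},
    {"angular": [0,0,0],"slide": [0,0,0],"jaw": 0.5}
  ]
}}

```text
time_s: 8.45
tool_pos: [0.5943, -0.2947, 0.2628]
tool_rot: [-179.8, -0.0, 94.9]
force: [0.8, 0.7, -0.4]
grip_width: 0.0436
grasp_force: 0.0
```

```bash
python3 - <<'E'
from h import *
st()
s=pic('scene','s3.png');t=pic('top','t3.png')
o=np.zeros((580,800,3),np.uint8)
a=cv2.resize(t[140:220,210:335],None,fx=3.2,fy=3.2,interpolation=cv2.INTER_CUBIC);b=cv2.resize(s[190:335,250:380],None,fx=3,fy=3,interpolation=cv2.INTER_CUBIC)
o[:256,:400]=a;o[:435,400:790]=b;
c=cv2.resize(t[140:250,340:440],None,fx=2.8,fy=2.8);o[260:260+308,:280]=c
cv2.imwrite('pics/c3.png',o[:,:,::-1])
E
```

```text
t 8.45 pos [ 0.5943 -0.2947  0.2628] rot [-1.798e+02 -5.000e-02  9.488e+01] F [ 0.8  0.7 -0.4] w 0.0436 g 0.0 bay [  -4.8 -426.8]
```

View pics/c3.png

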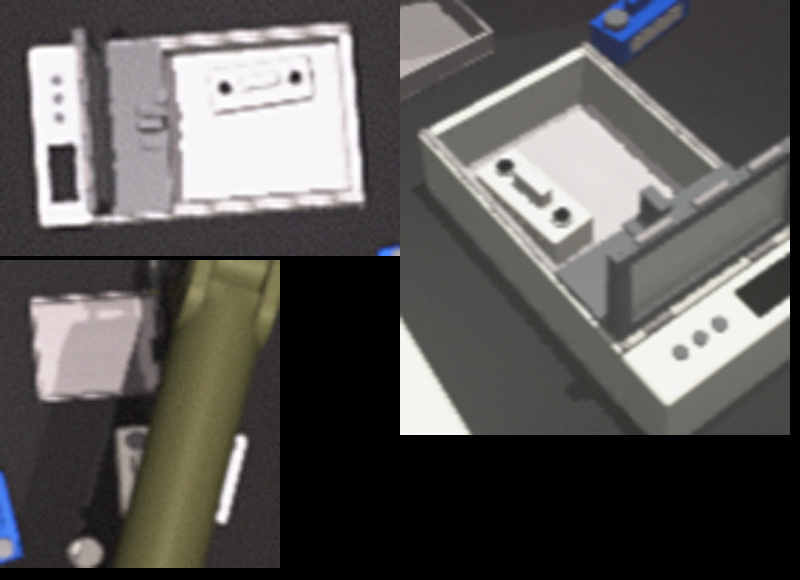

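Bay open: one spent cassette, necks at crop (224,88),(294,77); nothing else in the tub. Measure it and the strip edge.

```bash
python3 - <<'E'
from h import *
tt=lambda x,y:(210+x/3.2,140+y/3.2); ss=lambda x,y:(250+(x-400)/3,190+y/3)
print('strip edge',[(tobay(ray('top',*tt(x,y),.091))*1000).round(1) for x,y in((176,50),(172,200),(174,125))])
print('tab top', (tobay(ray('top',*tt(150,120),.129))*1000).round(1))
A=tri(ss(505,165),tt(294,77));B=tri(ss(562,214),tt(224,88));print(A.round(4),B.round(4))
A=ray('top',*tt(294,77),.056);B=ray('top',*tt(224,88),.056);M=(A+B)/2
d=B-A;print(M.round(4),tobay(M)*1000,np.degrees(np.arctan2(d[1],d[0])),np.linalg.norm(d))
print('right inner wall top edge', (tobay(ray('top',*tt(350,115),.084))*1000).round(1))
E
```

```text
strip edge [array([85.3, 46.1]), array([-88.4,  62.4]), array([-1.9, 54.3])]
tab top [ 0.8 77.6]
[0.6155 0.0483 0.0555] [0.6002 0.1306 0.0559]
[0.6081 0.0893 0.056 ] [ 45.68349398 -45.90523831] 100.30790913973908 0.08348412412501832
right inner wall top edge [  -4.3 -149.5]
```

```bash
python3 - <<'E'
from h import *
mv([.6081,.0893,.155],100.3)
E
```

```text
turn z -0.0273 min rows 1 slide [0.7372 0.1586 0.2182] rows>= 7
```

Emit:
{"fn": "step_arm", "kwargs": {
  "rows": [
    {"angular": [0,0,-0.0273],"slide": [0,0,0],"jaw": 0.45},
    {"angular": [0,0,0],"slide": [0.05,0.011,0],"jaw": 0.45},
    {"angular": [0,0,0],"slide": [0.1,0.021,0],"jaw": 0.45},
    {"angular": [0,0,0],"slide": [0.1,0.021,0],"jaw": 0.45},
    {"angular": [0,0,0],"slide": [0.1,0.021,0],"jaw": 0.45},
    {"angular": [0,0,0],"slide": [0.1,0.021,0],"jaw": 0.45},
    {"angular": [0,0,0],"slide": [0.1,0.021,0.05],"jaw": 0.45},
    {"angular": [0,0,0],"slide": [0.1,0.022,0.084],"jaw": 0.45},
    {"angular": [0,0,0],"slide": [0.087,0.021,0.084],"jaw": 0.45},
    {"angular": [0,0,0],"slide": [0,0,0],"jaw": 0.45}
  ]
}}

```text
time_s: 9.8
tool_pos: [0.6032, 0.0941, 0.1559]
tool_rot: [-179.6, -0.2, 100.9]
force: [-0.0, 0.0, -0.4]
grip_width: 0.0392
grasp_force: 0.0
```

```bash
python3 - <<'E'
from h import *
st();mv([.6081,.0893,.055],100.3)
E
```

```text
t 9.8 pos [0.6032 0.0941 0.1559] rot [-179.64   -0.23  100.9 ] F [-0.   0.  -0.4] w 0.0392 g 0.0 bay [ 41.3 -40.7]
turn z 0.0033 min rows 1 slide [-0.0112  0.0079  0.2018] rows>= 2
```

Emit:
{"fn": "step_arm", "kwargs": {
  "rows": [
    {"angular": [0,0,0],"slide": [0,0,0.05],"jaw": 0.45},
    {"angular": [0,0,0],"slide": [0,0,0.05],"jaw": 0.45},
    {"angular": [0,0,0],"slide": [0,0,0.04],"jaw": 0.45},
    {"angular": [0,0,0],"slide": [0,0,0],"jaw": 0.45},
    {"angular": [0,0,0],"slide": [0,0,0],"jaw": 0.45}
  ]
}}

```text
time_s: 10.42
tool_pos: [0.6089, 0.0857, 0.09]
tool_rot: [179.9, 0.0, 100.3]
force: [-0.2, -0.1, 0.3]
grip_width: 0.0391
grasp_force: 0.0
```

```bash
python3 - <<'E'
from h import *
st();mv([.6081,.0893,.055],100.3)
E
```

```text
t 10.43 pos [0.6089 0.0857 0.09  ] rot [179.92   0.   100.27] F [-0.2 -0.1  0.3] w 0.0391 g 0.0 bay [ 46.2 -49.6]
turn z -0.0001 min rows 1 slide [ 0.0074 -0.0003  0.0699] rows>= 1
```

Emit:
{"fn": "step_arm", "kwargs": {
  "rows": [
    {"angular": [0,0,0],"slide": [0.0074,0,0.03],"jaw": 0.45},
    {"angular": [0,0,0],"slide": [0,0,0.025],"jaw": 0.45},
    {"angular": [0,0,0],"slide": [0,0,0.013],"jaw": 0.45},
    {"angular": [0,0,0],"slide": [0,0,0],"jaw": 0.45},
    {"angular": [0,0,0],"slide": [0,0,0],"jaw": 0},
    {"angular": [0,0,0],"slide": [0,0,0],"jaw": 0},
    {"angular": [0,0,0],"slide": [0,0,0],"jaw": 0},
    {"angular": [0,0,0],"slide": [0,0,0],"jaw": 0}
  ],
  "newtons": 20
}}

```text
time_s: 11.42
tool_pos: [0.608, 0.0889, 0.0552]
tool_rot: [180.0, 0.0, 100.3]
force: [0.9, -0.3, 0.8]
grip_width: 0.0138
grasp_force: 20.0
```

```bash
python3 - <<'E'
from h import *
st();mv([.6024,-.2446,.2],95.5)
E
```

```text
t 11.43 pos [0.608  0.0889 0.0552] rot [1.7996e+02 1.0000e-02 1.0028e+02] F [ 0.9 -0.3  0.8] w 0.0138 g 20.0 bay [ 45.6 -46.3]
turn z 0.0265 min rows 1 slide [-0.6628 -0.0752 -0.2896] rows>= 6
```

Emit:
{"fn": "step_arm", "kwargs": {
  "rows": [
    {"angular": [0,0,0],"slide": [0,0,-0.03],"jaw": 0},
    {"angular": [0,0,0],"slide": [0,0,-0.08],"jaw": 0},
    {"angular": [0,0,0],"slide": [0,0,-0.09],"jaw": 0},
    {"angular": [0,0,0],"slide": [0,0,-0.09],"jaw": 0},
    {"angular": [0,0,0.0265],"slide": [0,0,0],"jaw": 0},
    {"angular": [0,0,0],"slide": [0,0,0],"jaw": 0}
  ],
  "newtons": 35
}}

```text
time_s: 12.18
tool_pos: [0.6079, 0.0889, 0.2011]
tool_rot: [179.9, 0.0, 95.6]
force: [-0.8, -0.0, -0.9]
grip_width: 0.0139
grasp_force: 35.0
```

Emit:
{"fn": "step_arm", "kwargs": {
  "rows": [
    {"angular": [0,0,0],"slide": [-0.04,-0.005,0],"jaw": 0},
    {"angular": [0,0,0],"slide": [-0.08,-0.01,0],"jaw": 0},
    {"angular": [0,0,0],"slide": [-0.1,-0.01,0],"jaw": 0},
    {"angular": [0,0,0],"slide": [-0.1,-0.01,0],"jaw": 0},
    {"angular": [0,0,0],"slide": [-0.1,-0.01,0],"jaw": 0},
    {"angular": [0,0,0],"slide": [-0.1,-0.01,0],"jaw": 0},
    {"angular": [0,0,0],"slide": [-0.08,-0.01,0],"jaw": 0},
    {"angular": [0,0,0],"slide": [-0.063,-0.01,0],"jaw": 0},
    {"angular": [0,0,0],"slide": [0,0,0],"jaw": 0},
    {"angular": [0,0,0],"slide": [0,0,0],"jaw": 0}
  ]
}}

```text
time_s: 13.42
tool_pos: [0.6016, -0.2445, 0.1993]
tool_rot: [-179.9, -0.1, 95.5]
force: [-0.1, 0.6, -0.1]
grip_width: 0.0134
grasp_force: 35.0
```

```bash
python3 - <<'E'
from h import *
st();mv([.6024,-.2446,.049],95.5)
s=pic('scene','s4.png');cv2.imwrite('pics/c4.png',cv2.resize(s[90:290,160:360],None,fx=2.5,fy=2.5)[:,:,::-1])
E
```

```text
t 13.43 pos [ 0.6016 -0.2445  0.1993] rot [-1.7995e+02 -7.0000e-02  9.5520e+01] F [-0.1  0.6 -0.1] w 0.0134 g 35.0 bay [   7.3 -377.5]
turn z 0.0001 min rows 1 slide [-3.000e-04  1.600e-03  3.006e-01] rows>= 3
```

View pics/c4.png

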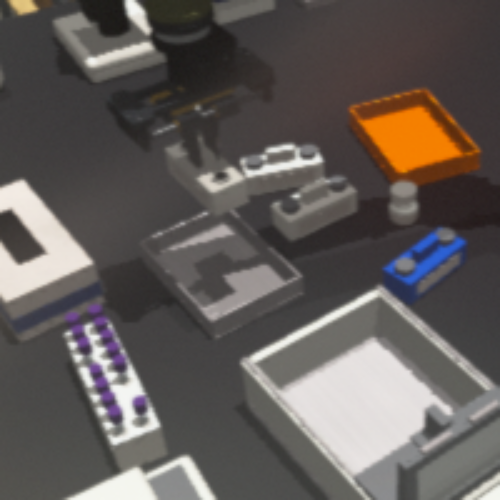

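The spent cassette hangs level from the gripper (about (205,180) in the crop), over the steel tray. Lowering it.

Emit:
{"fn": "step_arm", "kwargs": {
  "rows": [
    {"angular": [0,0,0],"slide": [0,0,0.08],"jaw": 0},
    {"angular": [0,0,0],"slide": [0,0,0.08],"jaw": 0},
    {"angular": [0,0,0],"slide": [0,0,0.07],"jaw": 0},
    {"angular": [0,0,0],"slide": [0,0,0.04],"jaw": 0},
    {"angular": [0,0,0],"slide": [0,0,0.02],"jaw": 0},
    {"angular": [0,0,0],"slide": [0,0,0.01],"jaw": 0},
    {"angular": [0,0,0],"slide": [0,0,0.003],"jaw": 0},
    {"angular": [0,0,0],"slide": [0,0,0],"jaw": 0}
  ]
}}

```text
time_s: 14.48
tool_pos: [0.6028, -0.2449, 0.0493]
tool_rot: [179.9, 0.0, 95.5]
force: [0.6, -0.0, -1.3]
grip_width: 0.0138
grasp_force: 35.0
```

```bash
python3 - <<'E'
from h import *
st()
E
```

```text
t 14.47 pos [ 0.6028 -0.2449  0.0493] rot [1.7993e+02 5.0000e-02 9.5510e+01] F [ 0.6 -0.  -1.3] w 0.0138 g 35.0 bay [   8.4 -378.1]
```

Emit:
{"fn": "step_arm", "kwargs": {
  "rows": [
    {"angular": [0,0,0],"slide": [0,0,0.004],"jaw": 0},
    {"angular": [0,0,0],"slide": [0,0,0],"jaw": 0},
    {"angular": [0,0,0],"slide": [0,0,0],"jaw": 0.45},
    {"angular": [0,0,0],"slide": [0,0,0],"jaw": 0.45},
    {"angular": [0,0,0],"slide": [0,0,0],"jaw": 0.45},
    {"angular": [0,0,0],"slide": [0,0,-0.05],"jaw": 0.45},
    {"angular": [0,0,0],"slide": [0,0,-0.1],"jaw": 0.45},
    {"angular": [0,0,0],"slide": [0,0,-0.1],"jaw": 0.45},
    {"angular": [0,0,0],"slide": [0,0,-0.08],"jaw": 0.45},
    {"angular": [0,0,0],"slide": [0,0,0],"jaw": 0.45}
  ]
}}

```text
time_s: 15.72
tool_pos: [0.6044, -0.245, 0.2157]
tool_rot: [179.6, 0.2, 95.5]
force: [0.5, 0.1, -0.9]
grip_width: 0.0391
grasp_force: 0.0
```

```bash
python3 - <<'E'
from h import *
st();mv([.4289,-.2872,.21],4.4)
s=pic('scene','s5.png')
cv2.imwrite('pics/c5.png',cv2.resize(s[90:290,160:360],None,fx=2.5,fy=2.5)[:,:,::-1])
E
```

```text
t 15.72 pos [ 0.6044 -0.245   0.2157] rot [179.64   0.2   95.51] F [ 0.5  0.1 -0.9] w 0.0391 g 0.0 bay [  10.  -378.3]
turn z 0.5062 min rows 9 slide [-0.3565  0.0573  0.0113] rows>= 3
```

View pics/c5.png

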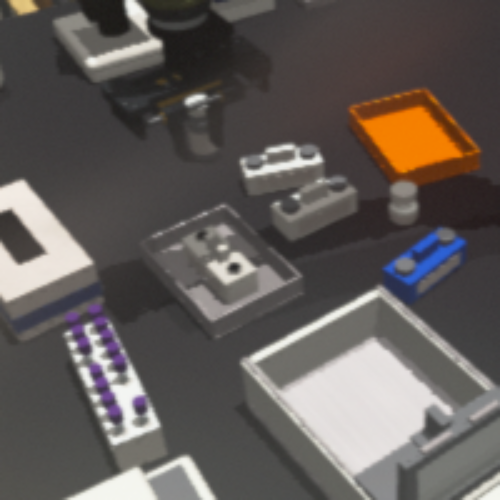

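Spent cassette sits flat in the steel tray. Next: turn, then go to the left bench cassette.

Emit:
{"fn": "step_arm", "kwargs": {
  "rows": [
    {"angular": [0,0,0.0562],"slide": [0,0,0],"jaw": 0.45},
    {"angular": [0,0,0.0562],"slide": [0,0,0],"jaw": 0.45},
    {"angular": [0,0,0.0562],"slide": [0,0,0],"jaw": 0.45},
    {"angular": [0,0,0.0562],"slide": [0,0,0],"jaw": 0.45},
    {"angular": [0,0,0.0562],"slide": [0,0,0],"jaw": 0.45},
    {"angular": [0,0,0.0562],"slide": [0,0,0],"jaw": 0.45},
    {"angular": [0,0,0.0562],"slide": [0,0,0],"jaw": 0.45},
    {"angular": [0,0,0.0562],"slide": [0,0,0],"jaw": 0.45},
    {"angular": [0,0,0.0562],"slide": [0,0,0],"jaw": 0.45},
    {"angular": [0,0,0],"slide": [0,0,0],"jaw": 0.45}
  ]
}}

```text
time_s: 17.02
tool_pos: [0.6014, -0.2445, 0.2095]
tool_rot: [-179.9, 0.2, 4.6]
force: [0.3, 0.3, 0.5]
grip_width: 0.0392
grasp_force: 0.0
```

Emit:
{"fn": "step_arm", "kwargs": {
  "rows": [
    {"angular": [0,0,0],"slide": [-0.06,0.01,0],"jaw": 0.45},
    {"angular": [0,0,0],"slide": [-0.1,0.015,0],"jaw": 0.45},
    {"angular": [0,0,0],"slide": [-0.1,0.016,0],"jaw": 0.45},
    {"angular": [0,0,0],"slide": [-0.096,0.016,0],"jaw": 0.45},
    {"angular": [0,0,0],"slide": [0,0,0.06],"jaw": 0.45},
    {"angular": [0,0,0],"slide": [0,0,0.08],"jaw": 0.45},
    {"angular": [0,0,0],"slide": [0,0,0.06],"jaw": 0.45},
    {"angular": [0,0,0],"slide": [0,0,0],"jaw": 0.45},
    {"angular": [0,0,0],"slide": [0,0,0],"jaw": 0.45}
  ]
}}

```text
time_s: 18.15
tool_pos: [0.4275, -0.2872, 0.1122]
tool_rot: [180.0, -0.0, 4.6]
force: [0.8, 0.1, 0.7]
grip_width: 0.0391
grasp_force: 0.0
```

```bash
python3 - <<'E'
from h import *
st();mv([.4289,-.2872,.044],4.4)
E
```

```text
t 18.15 pos [ 0.4275 -0.2872  0.1122] rot [ 1.7997e+02 -4.0000e-02  4.5500e+00] F [0.8 0.1 0.7] w 0.0391 g 0.0 bay [-170.1 -403.4]
turn z 0.0008 min rows 1 slide [0.0028 0.0002 0.1364] rows>= 2
```

Emit:
{"fn": "step_arm", "kwargs": {
  "rows": [
    {"angular": [0,0,0],"slide": [0.003,0,0.05],"jaw": 0.45},
    {"angular": [0,0,0],"slide": [0,0,0.05],"jaw": 0.45},
    {"angular": [0,0,0],"slide": [0,0,0.03],"jaw": 0.45},
    {"angular": [0,0,0],"slide": [0,0,0.006],"jaw": 0.45},
    {"angular": [0,0,0],"slide": [0,0,0],"jaw": 0.45},
    {"angular": [0,0,0],"slide": [0,0,0],"jaw": 0},
    {"angular": [0,0,0],"slide": [0,0,0],"jaw": 0},
    {"angular": [0,0,0],"slide": [0,0,0],"jaw": 0},
    {"angular": [0,0,0],"slide": [0,0,0],"jaw": 0}
  ],
  "newtons": 25
}}

```text
time_s: 19.27
tool_pos: [0.4286, -0.2869, 0.0436]
tool_rot: [180.0, -0.0, 4.5]
force: [0.4, -0.6, 1.1]
grip_width: 0.0135
grasp_force: 25.0
```

```bash
python3 - <<'E'
from h import *
o=st();mv([.52,-.2872,.24],4.4)
mv(bay(.052,-.075,.24),95.5,[.52,-.29,.24],4.4)
mv(bay(.052,-.075,.24),95.5,o['tool_pos']+np.array([0,0,.2]),4.4)
E
```

```text
t 19.27 pos [ 0.4286 -0.2869  0.0436] rot [ 1.7999e+02 -1.0000e-02  4.4700e+00] F [ 0.4 -0.6  1.1] w 0.0135 g 25.0 bay [-169.  -403.2]
turn z 0.0004 min rows 1 slide [ 0.1822  0.0146 -0.3928] rows>= 4
turn z -0.5061 min rows 9 slide [ 0.68    0.2607 -0.    ] rows>= 6
turn z -0.5061 min rows 9 slide [0.6563 0.4421 0.0072] rows>= 7
```

Emit:
{"fn": "step_arm", "kwargs": {
  "rows": [
    {"angular": [0,0,0],"slide": [0,0,-0.04],"jaw": 0},
    {"angular": [0,0,0],"slide": [0,0,-0.08],"jaw": 0},
    {"angular": [0,0,0],"slide": [0,0,-0.08],"jaw": 0},
    {"angular": [0,0,0],"slide": [0,0,-0.08],"jaw": 0},
    {"angular": [0,0,0],"slide": [0,0,-0.07],"jaw": 0},
    {"angular": [0,0,-0.0362],"slide": [0,0,0],"jaw": 0},
    {"angular": [0,0,-0.0562],"slide": [0,0,0],"jaw": 0},
    {"angular": [0,0,-0.0562],"slide": [0,0,0],"jaw": 0},
    {"angular": [0,0,-0.0562],"slide": [0,0,0],"jaw": 0},
    {"angular": [0,0,-0.0562],"slide": [0,0,0],"jaw": 0}
  ],
  "newtons": 45
}}

```text
time_s: 20.52
tool_pos: [0.4281, -0.2866, 0.2178]
tool_rot: [-179.9, 0.0, 51.8]
force: [0.2, -0.0, -2.5]
grip_width: 0.0133
grasp_force: 45.0
```

Emit:
{"fn": "step_arm", "kwargs": {
  "rows": [
    {"angular": [0,0,-0.0562],"slide": [0,0,0],"jaw": 0},
    {"angular": [0,0,-0.0562],"slide": [0,0,0],"jaw": 0},
    {"angular": [0,0,-0.0562],"slide": [0,0,0],"jaw": 0},
    {"angular": [0,0,-0.0562],"slide": [0,0,0],"jaw": 0},
    {"angular": [0,0,-0.02],"slide": [0,0,0],"jaw": 0},
    {"angular": [0,0,0],"slide": [0,0,0],"jaw": 0}
  ]
}}

```text
time_s: 21.28
tool_pos: [0.4282, -0.2867, 0.2179]
tool_rot: [-180.0, -0.0, 95.5]
force: [0.3, 0.1, -2.1]
grip_width: 0.0136
grasp_force: 45.0
```

```bash
python3 - <<'E'
from h import *
st();mv(bay(.055,-.07,.21),95.5)
E
```

```text
t 21.27 pos [ 0.4282 -0.2867  0.2179] rot [-1.7996e+02 -3.0000e-02  9.5470e+01] F [ 0.3  0.1 -2.1] w 0.0136 g 45.0 bay [-169.4 -402.9]
turn z -0.0002 min rows 1 slide [0.6658 0.4488 0.0159] rows>= 7
```

Emit:
{"fn": "step_arm", "kwargs": {
  "rows": [
    {"angular": [0,0,0],"slide": [0.04,0.027,0],"jaw": 0},
    {"angular": [0,0,0],"slide": [0.08,0.054,0],"jaw": 0},
    {"angular": [0,0,0],"slide": [0.09,0.061,0],"jaw": 0},
    {"angular": [0,0,0],"slide": [0.09,0.061,0],"jaw": 0},
    {"angular": [0,0,0],"slide": [0.09,0.061,0],"jaw": 0},
    {"angular": [0,0,0],"slide": [0.09,0.061,0],"jaw": 0},
    {"angular": [0,0,0],"slide": [0.09,0.06,0],"jaw": 0},
    {"angular": [0,0,0],"slide": [0.06,0.04,0],"jaw": 0},
    {"angular": [0,0,0],"slide": [0.036,0.024,0],"jaw": 0},
    {"angular": [0,0,0],"slide": [0,0,0],"jaw": 0}
  ]
}}

```text
time_s: 22.52
tool_pos: [0.6198, 0.0685, 0.2178]
tool_rot: [-179.9, -0.1, 95.7]
force: [-0.6, 0.7, -1.8]
grip_width: 0.0137
grasp_force: 45.0
```

Emit:
{"fn": "step_arm", "kwargs": {
  "rows": [
    {"angular": [0,0,0],"slide": [0,0,0],"jaw": 0},
    {"angular": [0,0,0],"slide": [0,0,0],"jaw": 0}
  ]
}}

```text
time_s: 22.78
tool_pos: [0.6198, 0.0643, 0.2184]
tool_rot: [-180.0, 0.1, 95.4]
force: [-0.4, -0.2, -1.2]
grip_width: 0.0141
grasp_force: 45.0
```

```bash
python3 - <<'E'
from h import *
st();mv(bay(.055,-.07,.057),95.5)
s=pic('scene','s6.png')
cv2.imwrite('pics/c6.png',cv2.resize(s[90:310,200:360],None,fx=2.5,fy=2.5)[:,:,::-1])
E
```

```text
t 22.77 pos [0.6198 0.0643 0.2184] rot [-1.7998e+02  7.0000e-02  9.5360e+01] F [-0.4 -0.2 -1.2] w 0.0141 g 45.0 bay [ 55.  -71.9]
turn z -0.0008 min rows 1 slide [3.800e-03 1.000e-04 3.227e-01] rows>= 3
```

View pics/c6.png

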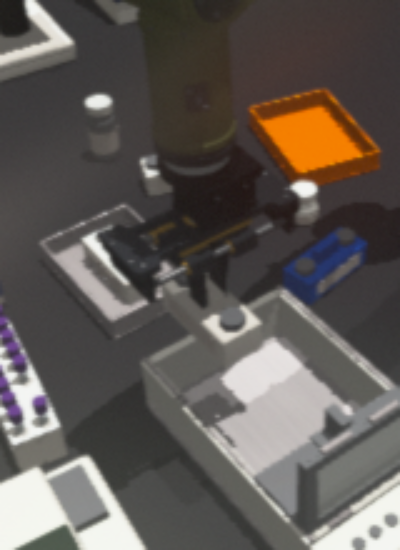

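The cassette hangs level over the bay's back right. Lowering.

Emit:
{"fn": "step_arm", "kwargs": {
  "rows": [
    {"angular": [0,0,0],"slide": [0.003,0,0.06],"jaw": 0},
    {"angular": [0,0,0],"slide": [0,0,0.07],"jaw": 0},
    {"angular": [0,0,0],"slide": [0,0,0.07],"jaw": 0},
    {"angular": [0,0,0],"slide": [0,0,0.06],"jaw": 0},
    {"angular": [0,0,0],"slide": [0,0,0.04],"jaw": 0},
    {"angular": [0,0,0],"slide": [0,0,0.015],"jaw": 0},
    {"angular": [0,0,0],"slide": [0,0,0.006],"jaw": 0},
    {"angular": [0,0,0],"slide": [0,0,0],"jaw": 0},
    {"angular": [0,0,0],"slide": [0,0,0],"jaw": 0}
  ]
}}

```text
time_s: 23.95
tool_pos: [0.6206, 0.0678, 0.0589]
tool_rot: [179.9, 0.0, 95.5]
force: [-1.2, 0.3, -1.3]
grip_width: 0.0134
grasp_force: 45.0
```

```bash
python3 - <<'E'
from h import *
st()
E
```

```text
t 23.95 pos [0.6206 0.0678 0.0589] rot [1.799e+02 1.000e-02 9.551e+01] F [-1.2  0.3 -1.3] w 0.0134 g 45.0 bay [ 56.1 -68.5]
```

Emit:
{"fn": "step_arm", "kwargs": {
  "rows": [
    {"angular": [0,0,0],"slide": [0,0,0.006],"jaw": 0},
    {"angular": [0,0,0],"slide": [0,0,0],"jaw": 0},
    {"angular": [0,0,0],"slide": [0,0,0],"jaw": 0.28},
    {"angular": [0,0,0],"slide": [0,0,0],"jaw": 0.28},
    {"angular": [0,0,0],"slide": [0,0,-0.04],"jaw": 0.28},
    {"angular": [0,0,0],"slide": [0,0,-0.08],"jaw": 0.28},
    {"angular": [0,0,0],"slide": [0,0,-0.1],"jaw": 0.28},
    {"angular": [0,0,0],"slide": [0,0,-0.1],"jaw": 0.28},
    {"angular": [0,0,0],"slide": [-0.08,-0.05,0],"jaw": 0.45},
    {"angular": [0,0,0],"slide": [-0.09,-0.06,0],"jaw": 0.45}
  ]
}}

```text
time_s: 25.2
tool_pos: [0.5736, -0.0219, 0.2172]
tool_rot: [179.8, 0.0, 95.7]
force: [0.3, -0.7, -1.1]
grip_width: 0.0356
grasp_force: 0.0
```

Emit:
{"fn": "step_arm", "kwargs": {
  "rows": [
    {"angular": [0,0,0],"slide": [-0.09,-0.06,0],"jaw": 0.45},
    {"angular": [0,0,0.056],"slide": [0,0,0],"jaw": 0.45},
    {"angular": [0,0,0.056],"slide": [0,0,0],"jaw": 0.45},
    {"angular": [0,0,0.056],"slide": [0,0,0],"jaw": 0.45},
    {"angular": [0,0,0.056],"slide": [0,0,0],"jaw": 0.45},
    {"angular": [0,0,0.056],"slide": [0,0,0],"jaw": 0.45},
    {"angular": [0,0,0.056],"slide": [0,0,0],"jaw": 0.45},
    {"angular": [0,0,0.056],"slide": [0,0,0],"jaw": 0.45},
    {"angular": [0,0,0.056],"slide": [0,0,0],"jaw": 0.45},
    {"angular": [0,0,0.056],"slide": [0,0,0],"jaw": 0.45}
  ]
}}

```text
time_s: 26.45
tool_pos: [0.548, -0.0695, 0.2164]
tool_rot: [180.0, -0.1, 4.5]
force: [-0.4, -0.3, 0.0]
grip_width: 0.0394
grasp_force: 0.0
```

```bash
python3 - <<'E'
from h import *
st();mv([.4262,-.3938,.2],-14)
s=pic('scene','s7.png');t=pic('top','t7.png')
o=np.zeros((600,800,3),np.uint8)
o[:352,:800]=cv2.resize(t[135:245,210:460],None,fx=3.2,fy=3.2,interpolation=cv2.INTER_CUBIC)
o[354:600,:400]=cv2.resize(s[130:253,200:400],None,fx=2,fy=2)
cv2.imwrite('pics/c7.png',o[:,:,::-1])
E
```

```text
t 26.45 pos [ 0.548  -0.0695  0.2164] rot [ 1.7997e+02 -9.0000e-02  4.5000e+00] F [-0.4 -0.3  0. ] w 0.0394 g 0.0 bay [ -29.3 -198.2]
turn z 0.1028 min rows 2 slide [-0.0795  0.6883  0.0329] rows>= 6
```

View pics/c7.png

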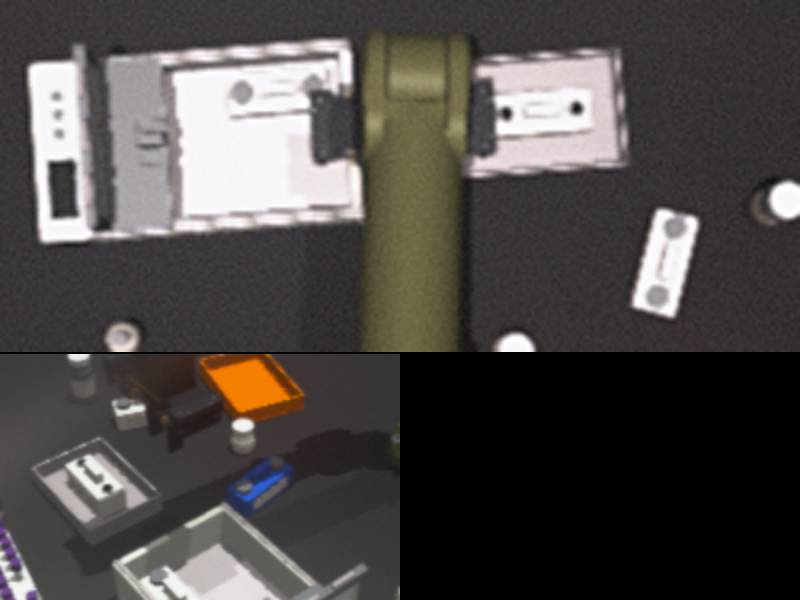

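Spent cassette in tray, first full one in the bay, right bench cassette unmoved (caps at (675,227),(657,296)). Going there.

Emit:
{"fn": "step_arm", "kwargs": {
  "rows": [
    {"angular": [0,0,0.0514],"slide": [0,0,0],"jaw": 0.45},
    {"angular": [0,0,0.0514],"slide": [0,0,0],"jaw": 0.45},
    {"angular": [0,0,0],"slide": [-0.006,0.05,0],"jaw": 0.45},
    {"angular": [0,0,0],"slide": [-0.012,0.1,0],"jaw": 0.45},
    {"angular": [0,0,0],"slide": [-0.012,0.11,0],"jaw": 0.45},
    {"angular": [0,0,0],"slide": [-0.013,0.11,0],"jaw": 0.45},
    {"angular": [0,0,0],"slide": [-0.012,0.11,0],"jaw": 0.45},
    {"angular": [0,0,0],"slide": [-0.013,0.11,0],"jaw": 0.45},
    {"angular": [0,0,0],"slide": [-0.0115,0.098,0.06],"jaw": 0.45},
    {"angular": [0,0,0],"slide": [0,0,0.08],"jaw": 0.45}
  ]
}}

```text
time_s: 27.8
tool_pos: [0.4252, -0.4006, 0.1459]
tool_rot: [179.8, -0.2, -14.0]
force: [0.7, 0.3, 0.2]
grip_width: 0.039
grasp_force: 0.0
```

Emit:
{"fn": "step_arm", "kwargs": {
  "rows": [
    {"angular": [0,0,0],"slide": [0,0,0.06],"jaw": 0.45},
    {"angular": [0,0,0],"slide": [0,0,0],"jaw": 0.45},
    {"angular": [0,0,0],"slide": [0,0,0],"jaw": 0.45},
    {"angular": [0,0,0],"slide": [0,0,0],"jaw": 0.45}
  ]
}}

```text
time_s: 28.3
tool_pos: [0.4287, -0.3954, 0.1171]
tool_rot: [179.9, -0.2, -13.7]
force: [0.6, 0.8, -0.2]
grip_width: 0.0393
grasp_force: 0.0
```

```bash
python3 - <<'E'
from h import *
st();mv([.4262,-.3938,.0436],-14)
E
```

```text
t 28.3 pos [ 0.4287 -0.3954  0.1171] rot [179.9   -0.18 -13.66] F [ 0.6  0.8 -0.2] w 0.0393 g 0.0 bay [-179.3 -511.2]
turn z 0.0019 min rows 1 slide [-0.0057 -0.0019  0.147 ] rows>= 2
```

Emit:
{"fn": "step_arm", "kwargs": {
  "rows": [
    {"angular": [0,0,0],"slide": [-0.004,0,0.05],"jaw": 0.45},
    {"angular": [0,0,0],"slide": [0,0,0.05],"jaw": 0.45},
    {"angular": [0,0,0],"slide": [0,0,0.03],"jaw": 0.45},
    {"angular": [0,0,0],"slide": [0,0,0.012],"jaw": 0.45},
    {"angular": [0,0,0],"slide": [0,0,0],"jaw": 0.45},
    {"angular": [0,0,0],"slide": [0,0,0],"jaw": 0},
    {"angular": [0,0,0],"slide": [0,0,0],"jaw": 0},
    {"angular": [0,0,0],"slide": [0,0,0],"jaw": 0},
    {"angular": [0,0,0],"slide": [0,0,0],"jaw": 0}
  ],
  "newtons": 25
}}

```text
time_s: 29.42
tool_pos: [0.4257, -0.3945, 0.0442]
tool_rot: [180.0, -0.0, -13.7]
force: [-0.1, -0.8, 1.4]
grip_width: 0.0136
grasp_force: 25.0
```

Emit:
{"fn": "step_arm", "kwargs": {
  "rows": [
    {"angular": [0,0,0],"slide": [0,0,-0.04],"jaw": 0},
    {"angular": [0,0,0],"slide": [0,0,-0.08],"jaw": 0},
    {"angular": [0,0,0],"slide": [0,0,-0.08],"jaw": 0},
    {"angular": [0,0,0],"slide": [0,0,-0.08],"jaw": 0},
    {"angular": [0,0,0],"slide": [0,0,-0.06],"jaw": 0},
    {"angular": [0,0,0],"slide": [0,0,0],"jaw": 0}
  ],
  "newtons": 45
}}

```text
time_s: 30.18
tool_pos: [0.4267, -0.395, 0.2161]
tool_rot: [179.9, -0.2, -13.7]
force: [0.2, -0.8, -3.2]
grip_width: 0.0137
grasp_force: 45.0
```

```bash
python3 - <<'E'
from h import *
st();mv(bay(-.01,-.07,.21),95.5)
E
```

```text
t 30.18 pos [ 0.4267 -0.395   0.2161] rot [179.86  -0.23 -13.71] F [ 0.2 -0.8 -3.2] w 0.0137 g 45.0 bay [-181.2 -510.6]
turn z -0.6067 min rows 11 slide [0.8812 0.3425 0.0122] rows>= 8
```

Emit:
{"fn": "step_arm", "kwargs": {
  "rows": [
    {"angular": [0,0,-0.0467],"slide": [0,0,0],"jaw": 0},
    {"angular": [0,0,-0.056],"slide": [0,0,0],"jaw": 0},
    {"angular": [0,0,-0.056],"slide": [0,0,0],"jaw": 0},
    {"angular": [0,0,-0.056],"slide": [0,0,0],"jaw": 0},
    {"angular": [0,0,-0.056],"slide": [0,0,0],"jaw": 0},
    {"angular": [0,0,-0.056],"slide": [0,0,0],"jaw": 0},
    {"angular": [0,0,-0.056],"slide": [0,0,0],"jaw": 0},
    {"angular": [0,0,-0.056],"slide": [0,0,0],"jaw": 0},
    {"angular": [0,0,-0.056],"slide": [0,0,0],"jaw": 0},
    {"angular": [0,0,-0.056],"slide": [0,0,0],"jaw": 0}
  ]
}}

```text
time_s: 31.42
tool_pos: [0.4246, -0.3933, 0.2111]
tool_rot: [-179.8, -0.2, 85.7]
force: [-0.6, 0.2, -1.4]
grip_width: 0.0137
grasp_force: 45.0
```

Emit:
{"fn": "step_arm", "kwargs": {
  "rows": [
    {"angular": [0,0,-0.056],"slide": [0,0,0],"jaw": 0},
    {"angular": [0,0,0],"slide": [0,0,0],"jaw": 0},
    {"angular": [0,0,0],"slide": [0.05,0.02,0],"jaw": 0},
    {"angular": [0,0,0],"slide": [0.1,0.04,0],"jaw": 0},
    {"angular": [0,0,0],"slide": [0.1,0.04,0],"jaw": 0},
    {"angular": [0,0,0],"slide": [0.1,0.04,0],"jaw": 0},
    {"angular": [0,0,0],"slide": [0.1,0.04,0],"jaw": 0},
    {"angular": [0,0,0],"slide": [0.1,0.04,0],"jaw": 0},
    {"angular": [0,0,0],"slide": [0.1,0.04,0],"jaw": 0},
    {"angular": [0,0,0],"slide": [0,0,0],"jaw": 0}
  ]
}}

```text
time_s: 32.67
tool_pos: [0.5242, -0.0519, 0.2132]
tool_rot: [-180.0, -0.2, 95.8]
force: [-0.0, -2.0, -2.2]
grip_width: 0.0134
grasp_force: 45.0
```

```bash
python3 - <<'E'
from h import *
st();mv(bay(-.005,-.07,.21),95.5)
E
```

```text
t 32.67 pos [ 0.5242 -0.0519  0.2132] rot [-1.800e+02 -1.700e-01  9.584e+01] F [-0.  -2.  -2.2] w 0.0134 g 45.0 bay [ -51.3 -178.4]
turn z 0.0019 min rows 1 slide [0.2167 0.0926 0.0064] rows>= 2
```

Emit:
{"fn": "step_arm", "kwargs": {
  "rows": [
    {"angular": [0,0,0],"slide": [0.08,0.033,0],"jaw": 0},
    {"angular": [0,0,0],"slide": [0.09,0.037,0],"jaw": 0},
    {"angular": [0,0,0],"slide": [0.053,0.022,0],"jaw": 0},
    {"angular": [0,0,0],"slide": [0,0,0],"jaw": 0},
    {"angular": [0,0,0],"slide": [0,0,0.05],"jaw": 0},
    {"angular": [0,0,0],"slide": [0,0,0.07],"jaw": 0},
    {"angular": [0,0,0],"slide": [0,0,0],"jaw": 0},
    {"angular": [0,0,0],"slide": [0,0,0],"jaw": 0},
    {"angular": [0,0,0],"slide": [0,0,0],"jaw": 0}
  ]
}}

```text
time_s: 33.8
tool_pos: [0.5601, 0.0568, 0.1555]
tool_rot: [179.9, 0.0, 95.4]
force: [-0.4, 0.2, -2.4]
grip_width: 0.0135
grasp_force: 45.0
```

```bash
python3 - <<'E'
from h import *
st();mv(bay(-.005,-.07,.057),95.5)
s=pic('scene','s8.png')
cv2.imwrite('pics/c8.png',cv2.resize(s[170:310,240:370],None,fx=4,fy=4,interpolation=cv2.INTER_CUBIC)[:,:,::-1])
E
```

```text
t 33.8 pos [0.5601 0.0568 0.1555] rot [1.7985e+02 3.0000e-02 9.5430e+01] F [-0.4  0.2 -2.4] w 0.0135 g 45.0 bay [ -5.2 -73.6]
turn z -0.0004 min rows 1 slide [0.0072 0.0004 0.1969] rows>= 2
```

View pics/c8.png

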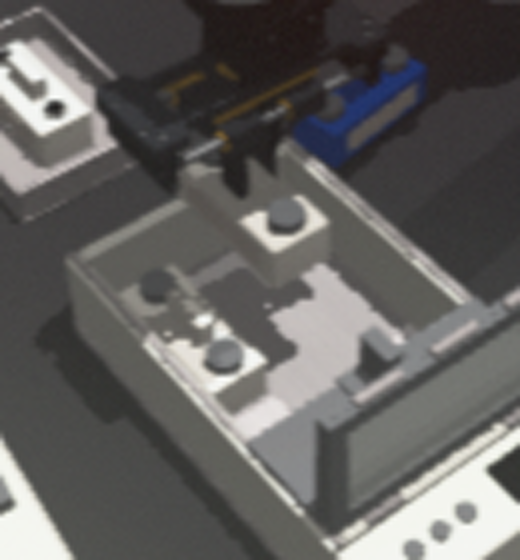

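Second cassette hangs level in front of the first, which stays by the back wall with no overlap. Lowering.

Emit:
{"fn": "step_arm", "kwargs": {
  "rows": [
    {"angular": [0,0,0],"slide": [0.006,0,0.06],"jaw": 0},
    {"angular": [0,0,0],"slide": [0,0,0.06],"jaw": 0},
    {"angular": [0,0,0],"slide": [0,0,0.05],"jaw": 0},
    {"angular": [0,0,0],"slide": [0,0,0.02],"jaw": 0},
    {"angular": [0,0,0],"slide": [0,0,0.006],"jaw": 0},
    {"angular": [0,0,0],"slide": [0,0,0],"jaw": 0},
    {"angular": [0,0,0],"slide": [0,0,0],"jaw": 0}
  ]
}}

```text
time_s: 34.72
tool_pos: [0.5595, 0.0602, 0.0569]
tool_rot: [179.9, 0.0, 95.5]
force: [0.1, 0.0, -2.5]
grip_width: 0.0136
grasp_force: 45.0
```

```bash
python3 - <<'E'
from h import *
st()
E
```

```text
t 34.73 pos [0.5595 0.0602 0.0569] rot [1.799e+02 2.000e-02 9.548e+01] F [ 0.1  0.  -2.5] w 0.0136 g 45.0 bay [ -5.4 -70.2]
```

Emit:
{"fn": "step_arm", "kwargs": {
  "rows": [
    {"angular": [0,0,0],"slide": [0,0.01,0.002],"jaw": 0},
    {"angular": [0,0,0],"slide": [0,0.012,0],"jaw": 0},
    {"angular": [0,0,0],"slide": [0,0.012,0],"jaw": 0},
    {"angular": [0,0,0],"slide": [0,0.008,0],"jaw": 0},
    {"angular": [0,0,0],"slide": [0,0.005,0],"jaw": 0},
    {"angular": [0,0,0],"slide": [0,0,0],"jaw": 0},
    {"angular": [0,0,0],"slide": [0,0,0],"jaw": 0}
  ]
}}

```text
time_s: 35.6
tool_pos: [0.5823, 0.0626, 0.0561]
tool_rot: [-180.0, 0.0, 95.5]
force: [-3.7, -0.8, 5.4]
grip_width: 0.0135
grasp_force: 45.0
```

```bash
python3 - <<'E'
from h import *
st()
E
```

```text
t 35.6 pos [0.5823 0.0626 0.0561] rot [-1.7998e+02  3.0000e-02  9.5490e+01] F [-3.7 -0.8  5.4] w 0.0135 g 45.0 bay [ 17.4 -70. ]
```

Emit:
{"fn": "step_arm", "kwargs": {
  "rows": [
    {"angular": [0,0,0],"slide": [0,0.004,0],"jaw": 0},
    {"angular": [0,0,0],"slide": [0,0.004,0],"jaw": 0},
    {"angular": [0,0,0],"slide": [0,0,0],"jaw": 0},
    {"angular": [0,0,0],"slide": [0,0,0],"jaw": 0}
  ]
}}

```text
time_s: 36.1
tool_pos: [0.583, 0.0624, 0.0562]
tool_rot: [-179.6, 0.1, 95.5]
force: [-14.1, -2.0, 13.8]
grip_width: 0.0135
grasp_force: 45.0
```

```bash
python3 - <<'E'
from h import *
st()
E
```

```text
t 36.1 pos [0.583  0.0624 0.0562] rot [-1.7957e+02  1.3000e-01  9.5510e+01] F [-14.1  -2.   13.8] w 0.0135 g 45.0 bay [ 18.1 -70.3]
```

Wall contact in x at bay 18 (expected 17.5). Relax, then slide right.

Emit:
{"fn": "step_arm", "kwargs": {
  "rows": [
    {"angular": [0,0,0],"slide": [0,-0.007,-0.001],"jaw": 0},
    {"angular": [0,0,0],"slide": [-0.01,0,0],"jaw": 0},
    {"angular": [0,0,0],"slide": [-0.01,0,0],"jaw": 0},
    {"angular": [0,0,0],"slide": [-0.008,0,0],"jaw": 0},
    {"angular": [0,0,0],"slide": [-0.006,0,0],"jaw": 0},
    {"angular": [0,0,0],"slide": [0,0,0],"jaw": 0},
    {"angular": [0,0,0],"slide": [0,0,0],"jaw": 0}
  ]
}}

```text
time_s: 36.98
tool_pos: [0.5845, 0.0475, 0.0561]
tool_rot: [180.0, -0.1, 95.6]
force: [-2.8, 5.0, 4.8]
grip_width: 0.0137
grasp_force: 45.0
```

```bash
python3 - <<'E'
from h import *
st()
E
```

```text
t 36.98 pos [0.5845 0.0475 0.0561] rot [ 1.7997e+02 -1.3000e-01  9.5570e+01] F [-2.8  5.   4.8] w 0.0137 g 45.0 bay [ 18.2 -85.2]
```

Emit:
{"fn": "step_arm", "kwargs": {
  "rows": [
    {"angular": [0,0,0],"slide": [-0.004,0,0],"jaw": 0},
    {"angular": [0,0,0],"slide": [-0.004,0,0],"jaw": 0},
    {"angular": [0,0,0],"slide": [0,0,0],"jaw": 0},
    {"angular": [0,0,0],"slide": [0,0,0],"jaw": 0}
  ]
}}

```text
time_s: 37.48
tool_pos: [0.5845, 0.0475, 0.0562]
tool_rot: [179.9, -0.4, 95.7]
force: [-4.3, 12.2, 4.4]
grip_width: 0.0136
grasp_force: 45.0
```

```bash
python3 - <<'E'
from h import *
st()
E
```

```text
t 37.48 pos [0.5845 0.0475 0.0562] rot [179.94  -0.4   95.7 ] F [-4.3 12.2  4.4] w 0.0136 g 45.0 bay [ 18.2 -85.2]
```

Emit:
{"fn": "step_arm", "kwargs": {
  "rows": [
    {"angular": [0,0,0],"slide": [0.008,0,0],"jaw": 0},
    {"angular": [0,0,0],"slide": [0,0,0],"jaw": 0.25},
    {"angular": [0,0,0],"slide": [0,0,0],"jaw": 0.25},
    {"angular": [0,0,0],"slide": [0,0,0],"jaw": 0.25},
    {"angular": [0,0,0],"slide": [0,0,-0.06],"jaw": 0.25},
    {"angular": [0,0,0],"slide": [0,0,-0.08],"jaw": 0.25},
    {"angular": [0,0,0],"slide": [0.05,0.02,-0.08],"jaw": 0},
    {"angular": [0,0,0],"slide": [0.07,0.04,0],"jaw": 0},
    {"angular": [0,0,0],"slide": [0.08,0.04,0],"jaw": 0},
    {"angular": [0,0,0],"slide": [0,0,0],"jaw": 0}
  ],
  "newtons": 15
}}

```text
time_s: 38.72
tool_pos: [0.6243, 0.1546, 0.1654]
tool_rot: [180.0, -0.2, 95.8]
force: [-0.3, 0.7, 0.1]
grip_width: 0.0009
grasp_force: 0.0
```

Emit:
{"fn": "step_arm", "kwargs": {
  "rows": [
    {"angular": [0,0,0],"slide": [0,0,0],"jaw": 0},
    {"angular": [0,0,0],"slide": [0,0,0],"jaw": 0}
  ]
}}

```text
time_s: 38.98
tool_pos: [0.6246, 0.1478, 0.1651]
tool_rot: [-180.0, 0.1, 95.4]
force: [0.4, -0.2, 0.9]
grip_width: 0.0002
grasp_force: 0.0
```

```bash
python3 - <<'E'
from h import *
st();mv(bay(.068,.013,.028),95.5)
t=pic('top','t9.png');s=pic('scene','s9.png')
o=np.zeros((500,800,3),np.uint8)
o[:300,:430]=cv2.resize(t[135:210,225:332],None,fx=4,fy=4,interpolation=cv2.INTER_CUBIC)[:300,:430] if 0 else cv2.resize(t[135:210,225:332],(430,300),interpolation=cv2.INTER_CUBIC)
o[:480,440:800]=cv2.resize(s[190:310,250:340],(360,480),interpolation=cv2.INTER_CUBIC)
cv2.imwrite('pics/c9.png',o[:,:,::-1])
E
```

```text
t 38.98 pos [0.6246 0.1478 0.1651] rot [-1.7998e+02  8.0000e-02  9.5360e+01] F [ 0.4 -0.2  0.9] w 0.0002 g 0.0 bay [67.7 10.8]
turn z -0.0008 min rows 1 slide [0.0044 0.0005 0.2743] rows>= 3
```

View pics/c9.png

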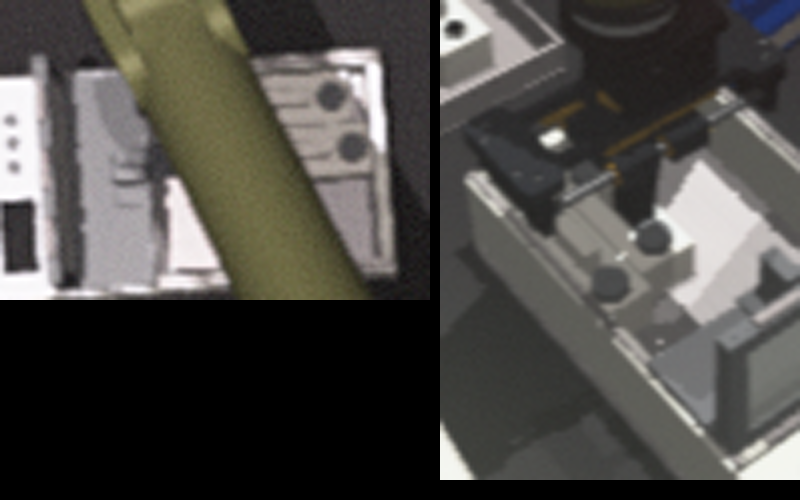

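The rear cassette still stands out to the left of the front one; now push it right from its end with shut fingers.

Emit:
{"fn": "step_arm", "kwargs": {
  "rows": [
    {"angular": [0,0,0],"slide": [0.006,0,0.06],"jaw": 0},
    {"angular": [0,0,0],"slide": [0,0,0.07],"jaw": 0},
    {"angular": [0,0,0],"slide": [0,0,0.07],"jaw": 0},
    {"angular": [0,0,0],"slide": [0,0,0.05],"jaw": 0},
    {"angular": [0,0,0],"slide": [0,0,0.02],"jaw": 0},
    {"angular": [0,0,0],"slide": [0,0,0],"jaw": 0},
    {"angular": [0,0,0],"slide": [0,0,0],"jaw": 0}
  ]
}}

```text
time_s: 39.95
tool_pos: [0.6252, 0.153, 0.0318]
tool_rot: [179.9, -0.0, 95.5]
force: [0.9, 0.9, 0.6]
grip_width: 0.0002
grasp_force: 0.0
```

```bash
python3 - <<'E'
from h import *
st()
E
```

```text
t 39.95 pos [0.6252 0.153  0.0318] rot [ 1.7987e+02 -1.0000e-02  9.5470e+01] F [0.9 0.9 0.6] w 0.0002 g 0.0 bay [68.8 15.9]
```

Emit:
{"fn": "step_arm", "kwargs": {
  "rows": [
    {"angular": [0,0,0],"slide": [-0.012,0,0],"jaw": 0},
    {"angular": [0,0,0],"slide": [-0.012,0,0],"jaw": 0},
    {"angular": [0,0,0],"slide": [-0.012,0,0],"jaw": 0},
    {"angular": [0,0,0],"slide": [-0.01,0,0],"jaw": 0},
    {"angular": [0,0,0],"slide": [-0.006,0,0],"jaw": 0},
    {"angular": [0,0,0],"slide": [0,0,0],"jaw": 0},
    {"angular": [0,0,0],"slide": [0,0,0],"jaw": 0}
  ]
}}

```text
time_s: 40.83
tool_pos: [0.6263, 0.1264, 0.03]
tool_rot: [-179.9, 0.0, 95.5]
force: [0.1, -0.3, 0.3]
grip_width: 0.0005
grasp_force: 0.0
```

```bash
python3 - <<'E'
from h import *
st()
E
```

```text
t 40.83 pos [0.6263 0.1264 0.03  ] rot [-1.7995e+02  4.0000e-02  9.5480e+01] F [ 0.1 -0.3  0.3] w 0.0005 g 0.0 bay [ 67.4 -10.7]
```

Emit:
{"fn": "step_arm", "kwargs": {
  "rows": [
    {"angular": [0,0,0],"slide": [-0.006,0,0],"jaw": 0},
    {"angular": [0,0,0],"slide": [-0.006,0,0],"jaw": 0},
    {"angular": [0,0,0],"slide": [0,0,0],"jaw": 0},
    {"angular": [0,0,0],"slide": [0,0,0],"jaw": 0}
  ]
}}

```text
time_s: 41.32
tool_pos: [0.6265, 0.1248, 0.0304]
tool_rot: [180.0, -0.3, 95.6]
force: [-0.6, 5.9, -0.8]
grip_width: 0.0001
grasp_force: 3.2
```

```bash
python3 - <<'E'
from h import *
st()
E
```

```text
t 41.33 pos [0.6265 0.1248 0.0304] rot [180.    -0.26  95.63] F [-0.6  5.9 -0.8] w 0.0001 g 3.2 bay [ 67.4 -12.4]
```

Emit:
{"fn": "step_arm", "kwargs": {
  "rows": [
    {"angular": [0,0,0],"slide": [-0.006,0,0],"jaw": 0},
    {"angular": [0,0,0],"slide": [-0.006,0,0],"jaw": 0},
    {"angular": [0,0,0],"slide": [0,0,0],"jaw": 0},
    {"angular": [0,0,0],"slide": [0,0,0],"jaw": 0}
  ]
}}

```text
time_s: 41.82
tool_pos: [0.6264, 0.1247, 0.0309]
tool_rot: [179.9, -0.7, 95.8]
force: [-1.2, 14.4, -1.8]
grip_width: 0.0005
grasp_force: 7.3
```

```bash
python3 - <<'E'
from h import *
st()
E
```

```text
t 41.83 pos [0.6264 0.1247 0.0309] rot [179.93  -0.67  95.82] F [-1.2 14.4 -1.8] w 0.0005 g 7.3 bay [ 67.3 -12.4]
```

Emit:
{"fn": "step_arm", "kwargs": {
  "rows": [
    {"angular": [0,0,0],"slide": [0.034,0,0],"jaw": 0},
    {"angular": [0,0,0],"slide": [0,-0.04,0],"jaw": 0},
    {"angular": [0,0,0],"slide": [0,-0.06,0],"jaw": 0},
    {"angular": [0,0,0],"slide": [-0.012,0,0],"jaw": 0},
    {"angular": [0,0,0],"slide": [-0.01,0,0],"jaw": 0},
    {"angular": [0,0,0],"slide": [-0.01,0,0],"jaw": 0},
    {"angular": [0,0,0],"slide": [0,0,0],"jaw": 0},
    {"angular": [0,0,0],"slide": [0,0,0],"jaw": 0}
  ]
}}

```text
time_s: 42.82
tool_pos: [0.5759, 0.1196, 0.0304]
tool_rot: [-179.9, -0.6, 95.7]
force: [-6.2, 14.5, 0.7]
grip_width: 0.0001
grasp_force: 7.5
```

```bash
python3 - <<'E'
from h import *
st()
E
```

```text
t 42.83 pos [0.5759 0.1196 0.0304] rot [-179.88   -0.6    95.74] F [-6.2 14.5  0.7] w 0.0001 g 7.5 bay [ 16.5 -12.6]
```

Emit:
{"fn": "step_arm", "kwargs": {
  "rows": [
    {"angular": [0,0,0],"slide": [0.034,0,0],"jaw": 0},
    {"angular": [0,0,0],"slide": [0,-0.02,-0.06],"jaw": 0},
    {"angular": [0,0,0],"slide": [0,-0.05,-0.08],"jaw": 0},
    {"angular": [0,0,0],"slide": [-0.06,-0.04,-0.06],"jaw": 0},
    {"angular": [0,0,0],"slide": [-0.1,0,0],"jaw": 0},
    {"angular": [0,0,0],"slide": [0,0,0],"jaw": 0},
    {"angular": [0,0,0],"slide": [0,0,0],"jaw": 0},
    {"angular": [0,0,0],"slide": [0,0,0],"jaw": 0}
  ]
}}

```text
time_s: 43.82
tool_pos: [0.5294, 0.0444, 0.1304]
tool_rot: [180.0, -0.0, 95.6]
force: [-0.0, 0.0, -0.3]
grip_width: 0.0003
grasp_force: 0.0
```

```bash
python3 - <<'E'
from h import *
st();mv(bay(-.038,-.085,.03),95.5)
E
```

```text
t 43.83 pos [0.5294 0.0444 0.1304] rot [ 1.7999e+02 -2.0000e-02  9.5590e+01] F [-0.   0.  -0.3] w 0.0003 g 0.0 bay [-37. -83.]
turn z 0.0005 min rows 1 slide [-0.004  -0.0021  0.2008] rows>= 2
```

Emit:
{"fn": "step_arm", "kwargs": {
  "rows": [
    {"angular": [0,0,0],"slide": [0,0,0.06],"jaw": 0},
    {"angular": [0,0,0],"slide": [0,0,0.07],"jaw": 0},
    {"angular": [0,0,0],"slide": [0,0,0.05],"jaw": 0},
    {"angular": [0,0,0],"slide": [0,0,0.02],"jaw": 0},
    {"angular": [0,0,0],"slide": [0,0.012,0],"jaw": 0},
    {"angular": [0,0,0],"slide": [0,0.012,0],"jaw": 0},
    {"angular": [0,0,0],"slide": [0,0,0],"jaw": 0},
    {"angular": [0,0,0],"slide": [0,0,0],"jaw": 0}
  ]
}}

```text
time_s: 44.82
tool_pos: [0.5416, 0.0444, 0.0309]
tool_rot: [180.0, 0.0, 95.5]
force: [0.6, -0.3, 0.5]
grip_width: 0.0004
grasp_force: 0.0
```

```bash
python3 - <<'E'
from h import *
st()
E
```

```text
t 44.83 pos [0.5416 0.0444 0.0309] rot [1.7995e+02 2.0000e-02 9.5490e+01] F [ 0.6 -0.3  0.5] w 0.0004 g 0.0 bay [-24.8 -84.2]
```

Emit:
{"fn": "step_arm", "kwargs": {
  "rows": [
    {"angular": [0,0,0],"slide": [0,0.008,0],"jaw": 0},
    {"angular": [0,0,0],"slide": [0,0.006,0],"jaw": 0},
    {"angular": [0,0,0],"slide": [0,0.005,0],"jaw": 0},
    {"angular": [0,0,0],"slide": [0,0,0],"jaw": 0},
    {"angular": [0,0,0],"slide": [0,0,0],"jaw": 0}
  ]
}}

```text
time_s: 45.45
tool_pos: [0.5501, 0.0451, 0.0303]
tool_rot: [-179.9, 0.0, 95.5]
force: [-3.4, -0.6, 2.7]
grip_width: 0.0006
grasp_force: 1.8
```

```bash
python3 - <<'E'
from h import *
st()
E
```

```text
t 45.45 pos [0.5501 0.0451 0.0303] rot [-1.7993e+02  2.0000e-02  9.5490e+01] F [-3.4 -0.6  2.7] w 0.0006 g 1.8 bay [-16.3 -84.3]
```

Emit:
{"fn": "step_arm", "kwargs": {
  "rows": [
    {"angular": [0,0,0],"slide": [0,0.005,0],"jaw": 0},
    {"angular": [0,0,0],"slide": [0,0.005,0],"jaw": 0},
    {"angular": [0,0,0],"slide": [0,0,0],"jaw": 0},
    {"angular": [0,0,0],"slide": [0,0,0],"jaw": 0}
  ]
}}

```text
time_s: 45.95
tool_pos: [0.5502, 0.0451, 0.0301]
tool_rot: [-179.3, 0.1, 95.5]
force: [-17.6, -2.2, 16.3]
grip_width: 0.0005
grasp_force: 10.2
```

```bash
python3 - <<'E'
from h import *
st()
E
```

```text
t 45.95 pos [0.5502 0.0451 0.0301] rot [-1.7933e+02  1.2000e-01  9.5500e+01] F [-17.6  -2.2  16.3] w 0.0005 g 10.2 bay [-16.2 -84.4]
```

Emit:
{"fn": "step_arm", "kwargs": {
  "rows": [
    {"angular": [0,0,0],"slide": [0,-0.03,0],"jaw": 0},
    {"angular": [0,0,0],"slide": [0,-0.02,0],"jaw": 0},
    {"angular": [0,0,0],"slide": [0,0,-0.08],"jaw": 0},
    {"angular": [0,0,0],"slide": [0,0,-0.1],"jaw": 0},
    {"angular": [0,0,0],"slide": [0,0,-0.1],"jaw": 0},
    {"angular": [0,0,0],"slide": [-0.04,0,-0.1],"jaw": 0},
    {"angular": [0,0,0],"slide": [-0.1,0,0],"jaw": 0},
    {"angular": [0,0,0],"slide": [-0.12,0,0],"jaw": 0},
    {"angular": [0,0,0],"slide": [-0.12,0,0],"jaw": 0},
    {"angular": [0,0,0],"slide": [-0.12,0,0],"jaw": 0}
  ]
}}

```text
time_s: 47.2
tool_pos: [0.5549, -0.2075, 0.2207]
tool_rot: [179.9, 0.1, 95.5]
force: [0.2, 0.4, 0.0]
grip_width: 0.0004
grasp_force: 0.0
```

```bash
python3 - <<'E'
from h import *
st()
t=pic('top','t10.png');s=pic('scene','s10.png')
o=np.zeros((560,800,3),np.uint8)
o[:280,:400]=cv2.resize(t[140:210,230:330],None,fx=4,fy=4,interpolation=cv2.INTER_CUBIC)
o[:540,410:800]=cv2.resize(s[170:305,240:337],(390,540),interpolation=cv2.INTER_CUBIC)
o[290:560,:400]=cv2.resize(s[130:265,180:380],(400,270))
cv2.imwrite('pics/c10.png',o[:,:,::-1])
E
```

```text
t 47.2 pos [ 0.5549 -0.2075  0.2207] rot [1.799e+02 7.000e-02 9.549e+01] F [0.2 0.4 0. ] w 0.0004 g 0.0 bay [ -35.7 -336.3]
```

View pics/c10.png

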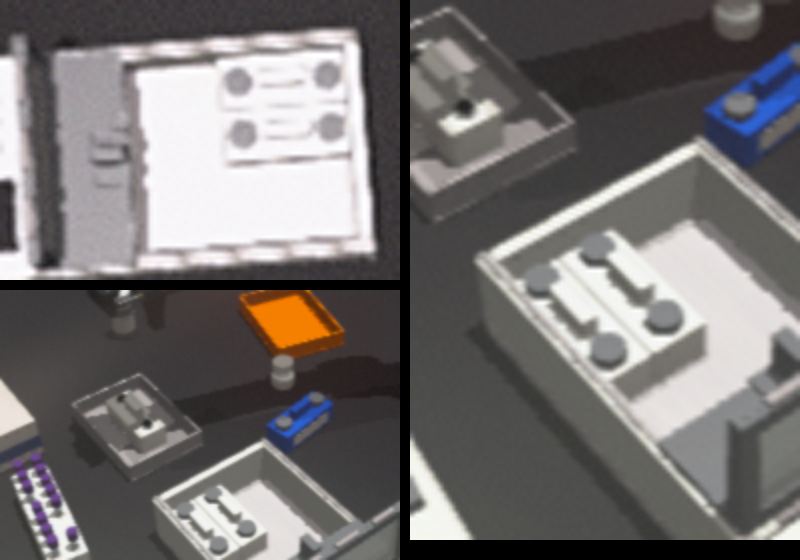

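All pictures used: the two full cassettes sit flush side by side in the back right corner, the spent one lies upright in the steel tray, cover is still folded. Now the tab.

```bash
python3 - <<'E'
from h import *
st();mv(bay(0,.072,.22),95.5)
E
```

```text
t 47.3 pos [ 0.5532 -0.2155  0.2193] rot [-179.97    0.22   94.78] F [-1.2 -0.4 -0.5] w 0.0007 g 0.0 bay [ -38.1 -344.1]
turn z -0.004 min rows 1 slide [ 0.8321  0.0762 -0.0013] rows>= 7
```

Emit:
{"fn": "step_arm", "kwargs": {
  "rows": [
    {"angular": [0,0,0],"slide": [0.06,0.006,0],"jaw": 0.5},
    {"angular": [0,0,0],"slide": [0.1,0.009,0],"jaw": 0.5},
    {"angular": [0,0,0],"slide": [0.11,0.01,0],"jaw": 0.5},
    {"angular": [0,0,0],"slide": [0.11,0.01,0],"jaw": 0.5},
    {"angular": [0,0,0],"slide": [0.11,0.01,0],"jaw": 0.5},
    {"angular": [0,0,0],"slide": [0.11,0.01,0],"jaw": 0.5},
    {"angular": [0,0,0],"slide": [0.1,0.009,0],"jaw": 0.5},
    {"angular": [0,0,0],"slide": [0.07,0.007,0],"jaw": 0.5},
    {"angular": [0,0,0],"slide": [0.04,0.003,0],"jaw": 0.5},
    {"angular": [0,0,0],"slide": [0,0,0],"jaw": 0.5}
  ]
}}

```text
time_s: 48.55
tool_pos: [0.552, 0.2035, 0.2204]
tool_rot: [180.0, -0.1, 95.7]
force: [-0.3, 0.7, -0.0]
grip_width: 0.0436
grasp_force: 0.0
```

Emit:
{"fn": "step_arm", "kwargs": {
  "rows": [
    {"angular": [0,0,0],"slide": [0,0,0],"jaw": 0.5},
    {"angular": [0,0,0],"slide": [0,0,0],"jaw": 0.5},
    {"angular": [0,0,0],"slide": [0,0,0],"jaw": 0.5}
  ]
}}

```text
time_s: 48.92
tool_pos: [0.553, 0.2001, 0.2204]
tool_rot: [180.0, 0.0, 95.4]
force: [0.0, 0.1, 0.1]
grip_width: 0.0436
grasp_force: 0.0
```

```bash
python3 - <<'E'
from h import *
st();mv(bay(0,.072,.102),95.5)
E
```

```text
t 48.92 pos [0.553  0.2001 0.2204] rot [1.7999e+02 3.0000e-02 9.5390e+01] F [0.  0.1 0.1] w 0.0436 g 0.0 bay [ 1.5 69.6]
turn z -0.0006 min rows 1 slide [ 0.0047 -0.003   0.2368] rows>= 2
```

Emit:
{"fn": "step_arm", "kwargs": {
  "rows": [
    {"angular": [0,0,0],"slide": [0.003,-0.002,0.05],"jaw": 0.5},
    {"angular": [0,0,0],"slide": [0,0,0.08],"jaw": 0.5},
    {"angular": [0,0,0],"slide": [0,0,0.06],"jaw": 0.5},
    {"angular": [0,0,0],"slide": [0,0,0.044],"jaw": 0.5},
    {"angular": [0,0,0],"slide": [0,0,0],"jaw": 0.5},
    {"angular": [0,0,0],"slide": [0,0,0],"jaw": 0},
    {"angular": [0,0,0],"slide": [0,0,0],"jaw": 0},
    {"angular": [0,0,0],"slide": [0,0,0],"jaw": 0},
    {"angular": [0,0,0],"slide": [0,0,0],"jaw": 0}
  ],
  "newtons": 35
}}

```text
time_s: 50.05
tool_pos: [0.5513, 0.2026, 0.1039]
tool_rot: [-180.0, 0.0, 95.5]
force: [-0.1, -0.8, 4.6]
grip_width: 0.0137
grasp_force: 35.0
```

```bash
python3 - <<'E'
from h import *
st()
E
```

```text
t 50.05 pos [0.5513 0.2026 0.1039] rot [-1.7997e+02  2.0000e-02  9.5500e+01] F [-0.1 -0.8  4.6] w 0.0137 g 35.0 bay [ 0.  72.4]
```

Emit:
{"fn": "step_arm", "kwargs": {
  "rows": [
    {"angular": [0,0,0],"slide": [-0.01,0,0],"jaw": 0},
    {"angular": [0,0,0],"slide": [-0.02,0,0],"jaw": 0},
    {"angular": [0,0,0],"slide": [-0.04,0,0],"jaw": 0},
    {"angular": [0,0,0],"slide": [-0.05,0,0],"jaw": 0},
    {"angular": [0,0,0],"slide": [-0.05,0,0],"jaw": 0},
    {"angular": [0,0,0],"slide": [-0.05,0,0],"jaw": 0},
    {"angular": [0,0,0],"slide": [-0.05,0,0],"jaw": 0},
    {"angular": [0,0,0],"slide": [-0.05,0,0],"jaw": 0},
    {"angular": [0,0,0],"slide": [-0.04,0,0],"jaw": 0},
    {"angular": [0,0,0],"slide": [0,0,0],"jaw": 0}
  ]
}}

```text
time_s: 51.3
tool_pos: [0.5697, 0.0193, 0.1038]
tool_rot: [180.0, 0.2, 95.3]
force: [-0.2, -3.4, 5.1]
grip_width: 0.014
grasp_force: 35.0
```

```bash
python3 - <<'E'
from h import *
st()
E
```

```text
t 51.3 pos [0.5697 0.0193 0.1038] rot [179.95   0.19  95.27] F [-0.2 -3.4  5.1] w 0.014 g 35.0 bay [   0.7 -111.9]
```

Emit:
{"fn": "step_arm", "kwargs": {
  "rows": [
    {"angular": [0,0,0],"slide": [-0.02,0,0],"jaw": 0},
    {"angular": [0,0,0],"slide": [-0.015,0,0],"jaw": 0},
    {"angular": [0,0,0],"slide": [-0.015,0,0],"jaw": 0},
    {"angular": [0,0,0],"slide": [-0.01,0,0],"jaw": 0},
    {"angular": [0,0,0],"slide": [-0.006,0,0],"jaw": 0},
    {"angular": [0,0,0],"slide": [0,0,0],"jaw": 0},
    {"angular": [0,0,0],"slide": [0,0,0],"jaw": 0}
  ]
}}

```text
time_s: 52.18
tool_pos: [0.5722, -0.0064, 0.1037]
tool_rot: [179.9, -0.2, 95.6]
force: [0.0, 6.4, 6.1]
grip_width: 0.0138
grasp_force: 35.0
```

```bash
python3 - <<'E'
from h import *
st()
E
```

```text
t 52.17 pos [ 0.5722 -0.0064  0.1037] rot [179.93  -0.2   95.62] F [0.  6.4 6.1] w 0.0138 g 35.0 bay [   0.8 -137.8]
```

Emit:
{"fn": "step_arm", "kwargs": {
  "rows": [
    {"angular": [0,0,0],"slide": [-0.005,0,0],"jaw": 0},
    {"angular": [0,0,0],"slide": [-0.005,0,0],"jaw": 0},
    {"angular": [0,0,0],"slide": [0,0,0],"jaw": 0},
    {"angular": [0,0,0],"slide": [0,0,0],"jaw": 0}
  ]
}}

```text
time_s: 52.68
tool_pos: [0.5722, -0.0066, 0.1037]
tool_rot: [179.9, -0.5, 95.8]
force: [-0.1, 14.4, 4.7]
grip_width: 0.0136
grasp_force: 35.0
```

```bash
python3 - <<'E'
from h import *
st()
E
```

```text
t 52.67 pos [ 0.5722 -0.0066  0.1037] rot [179.93  -0.52  95.79] F [-0.1 14.4  4.7] w 0.0136 g 35.0 bay [   0.8 -137.9]
```

Emit:
{"fn": "step_arm", "kwargs": {
  "rows": [
    {"angular": [0,0,0],"slide": [0.008,0,0],"jaw": 0},
    {"angular": [0,0,0],"slide": [0,0,0],"jaw": 0.5},
    {"angular": [0,0,0],"slide": [0,0,0],"jaw": 0.5},
    {"angular": [0,0,0],"slide": [0,0,0],"jaw": 0.5},
    {"angular": [0,0,0],"slide": [0,0,-0.06],"jaw": 0.5},
    {"angular": [0,0,0],"slide": [0,0,-0.1],"jaw": 0.5},
    {"angular": [0,0,0],"slide": [0,0,-0.1],"jaw": 0.5},
    {"angular": [0,0,0],"slide": [-0.06,-0.06,0],"jaw": 0.5},
    {"angular": [0,0,0],"slide": [-0.1,-0.06,0],"jaw": 0.5},
    {"angular": [0,0,0],"slide": [-0.1,-0.06,0],"jaw": 0.5}
  ]
}}

```text
time_s: 53.92
tool_pos: [0.4938, -0.1503, 0.2335]
tool_rot: [180.0, 0.1, 95.5]
force: [0.6, -0.6, -0.2]
grip_width: 0.0434
grasp_force: 0.0
```

Emit:
{"fn": "step_arm", "kwargs": {
  "rows": [
    {"angular": [0,0,0],"slide": [-0.1,-0.06,0],"jaw": 0.5},
    {"angular": [0,0,0],"slide": [-0.12,-0.04,0],"jaw": 0.5},
    {"angular": [0,0,0],"slide": [-0.12,-0.02,0],"jaw": 0.5},
    {"angular": [0,0,0],"slide": [-0.12,0,0],"jaw": 0.5},
    {"angular": [0,0,0],"slide": [-0.1,0,0],"jaw": 0.5},
    {"angular": [0,0,0],"slide": [-0.1,0,0],"jaw": 0.5},
    {"angular": [0,0,0],"slide": [0,0,0],"jaw": 0.5},
    {"angular": [0,0,0],"slide": [0,0,0],"jaw": 0.5}
  ]
}}

```text
time_s: 54.92
tool_pos: [0.4668, -0.4814, 0.2328]
tool_rot: [-180.0, -0.1, 95.5]
force: [0.9, 1.2, 0.4]
grip_width: 0.0435
grasp_force: 0.0
```

```bash
python3 - <<'E'
from h import *
st()
a=cv2.cvtColor(cv2.imread('pics/scene0.png'),cv2.COLOR_BGR2GRAY); b=cv2.cvtColor(pic('scene','s11.png'),cv2.COLOR_RGB2GRAY)
t=pic('top','t11.png')
d=cv2.absdiff(a,b)
for nm,(x0,x1,y0,y1) in dict(bay=(255,400,205,335),tab=(280,300,205,222),blue=(312,348,180,208),dropper=(395,412,240,265),cup=(415,445,314,345),spray=(385,415,340,383),fullspots=(255,304,145,185),jar=(313,330,162,180)).items():
    print(nm,d[y0:y1,x0:x1].mean().round(1),(d[y0:y1,x0:x1]>40).sum())
# spent in tray: dark necks in top view
g=cv2.cvtColor(t,cv2.COLOR_RGB2GRAY)[155:187,356:402]
n,l,s,c=cv2.connectedComponentsWithStats((g<110).astype(np.uint8))
for i in range(1,n):
    if 3<=s[i,4]<60: print('dark',s[i,4],(c[i]+[356,155]).round(1),ray('top',*(c[i]+[356,155]),.048).round(3))
E
```

```text
t 54.92 pos [ 0.4668 -0.4814  0.2328] rot [-1.7998e+02 -9.0000e-02  9.5490e+01] F [0.9 1.2 0.4] w 0.0435 g 0.0 bay [-149.6 -600.4]
bay 3.8 358
tab 7.6 15
blue 1.1 0
dropper 0.9 0
cup 0.7 0
spray 0.9 0
fullspots 52.8 900
jar 3.0 0
dark 8 [389.9 168.1] [ 0.609 -0.286  0.048]
dark 7 [367.7 170. ] [ 0.6   -0.202  0.048]
```

```bash
python3 - <<'E'
from h import *
for A,B,n in(('scene0','s11','scene'),('top0','t11','top')):
    a,b=[cv2.cvtColor(cv2.imread(f'pics/{f}.png'),cv2.COLOR_BGR2GRAY).astype(np.float32) for f in(A,B)]
    d=np.abs(a-b)>40
    r=(slice(205,335),slice(255,400)) if n=='scene' else (slice(145,213),slice(215,327))
    ys,xs=np.nonzero(d[r]); P=np.c_[xs+r[1].start,ys+r[0].start]
    if len(P):
        H,_,_=np.histogram2d(P[:,0],P[:,1],bins=[range(210,410,15),range(140,340,15)])
        print(n,[(210+15*i,140+15*j,int(H[i,j])) for i,j in np.argwhere(H>5)])
    for bx in (((276,300),(206,228)),((300,360),(240,300))) if n=='scene' else (((305,320),(165,185)),((240,300),(150,205))):
        w=tuple(slice(*q) for q in bx[::-1]); tpl=a[w]; R=cv2.matchTemplate(b[w[0].start-4:w[0].stop+4,w[1].start-4:w[1].stop+4],tpl,cv2.TM_CCOEFF_NORMED); print(n,bx,np.unravel_index(R.argmax(),R.shape),R.max().round(3))
E
```

```text
scene [(np.int64(255), np.int64(200), 32), (np.int64(255), np.int64(215), 7), (np.int64(255), np.int64(230), 17), (np.int64(270), np.int64(215), 26), (np.int64(285), np.int64(200), 14), (np.int64(285), np.int64(230), 8), (np.int64(285), np.int64(260), 20), (np.int64(300), np.int64(200), 27), (np.int64(300), np.int64(230), 10), (np.int64(300), np.int64(245), 23), (np.int64(300), np.int64(260), 14), (np.int64(300), np.int64(290), 6), (np.int64(315), np.int64(215), 8), (np.int64(315), np.int64(245), 27), (np.int64(330), np.int64(230), 26), (np.int64(330), np.int64(245), 13), (np.int64(345), np.int64(230), 39), (np.int64(360), np.int64(230), 8)]
scene ((276, 300), (206, 228)) (np.int64(4), np.int64(4)) 0.886
scene ((300, 360), (240, 300)) (np.int64(4), np.int64(4)) 0.951
top [(np.int64(255), np.int64(155), 11), (np.int64(255), np.int64(170), 9), (np.int64(255), np.int64(185), 10), (np.int64(285), np.int64(155), 22), (np.int64(285), np.int64(170), 21), (np.int64(285), np.int64(185), 24), (np.int64(315), np.int64(140), 6), (np.int64(315), np.int64(155), 13), (np.int64(315), np.int64(170), 15), (np.int64(315), np.int64(185), 7)]
top ((305, 320), (165, 185)) (np.int64(4), np.int64(5)) 0.917
top ((240, 300), (150, 205)) (np.int64(4), np.int64(5)) 0.964
```

The strip now sits slightly further right than at the start. It travelled the full 210 mm against a hard stop, so the cover is fully closed. Handing in.

```bash
python3 -c "
from cell import env
print(env.sign_off())"
```

```text
the job is handed in; nothing more can be done
None
```

The job is handed in: the one spent cassette stands upright in the steel tray, both full cassettes sit flush in the bay's back right corner, and the cover is closed to its stop; `sign_off` gave no verdict.

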